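Refit the lamp-bay cover of a chromatography detector

ROBOT

A 7-joint arm with a two-finger parallel gripper is mounted at the origin on the work surface. World frame = base frame: x ahead of the robot, y to its left, z up, the work surface at z = 0. Lengths are in mm, angles in rad, forces in N, time in s.
With the tool pointing down it reaches from about 400 to 875 mm from the base axis. Payload 4.4 kg.
Tool frame: the origin (TCP) lies midway between the tips of the shut fingers; the grasp point (between the pads) lies 19 mm behind it; z points along the fingers, y is the direction in which the jaws open and shut (so a half turn about z gives the same grasp; the last joint's range is limited). The gripper opens to 85 mm and grips with 20 to 120 N. Pads are 22 mm wide; open, the fingers measure 114 mm over their backs; the gripper's body (76 mm by 85 mm) begins 54 mm behind the grasp point. The pads swing forward as they close: fully open they stand 13 mm farther back than shut.
Start: joints at [-1.371, 0.628, 0.038, 1.517, -0.027, 0.996, -0.02], TCP at [170.717, 627.195, 202.113] pointing down, gripper open.
Joint ranges: [-3.06, 3.06], [-0.37, 2.12], [-1.25, 1.32], [0.18, 2.47], [-1.1, 4.24], [0.23, 1.98], [-2.94, 2.94]. Speed limits (rad/s): [2.57, 2.57, 3.14, 3.14, 3.14, 3.14, 3.14].

INTERFACE

Orientations are given as [roll, pitch, yaw] about the fixed x, y, z axes, in that order (R = Rz(yaw) Ry(pitch) Rx(roll)).
In Python, from cell import ctrl, vision gives the robot as it stands.
- The arm moves only by the tool play_rows, never from a script. Its arguments are lists of equal length, an entry for each row: "slide": the shift along the tool's x, y, z in mm, a list of three; "turn": the turn about the tool's z in rad; "fingers": the opening, from 0 (shut) to 1 (fully open). A call has 1 to 5 rows; each row is the pose to reach, as a shift and turn from the pose measured when the call began, along the tool's axes at that moment; what a row does not reach only later rows make up. A row lasts 1/8 s, in which the tool goes at most 62.5 mm and 10.7 degrees, less where a joint would pass 70% of its speed; a pose out of reach is approached as far as the arm can. A call with a gripper value outside its range is refused whole. The fingers move at their own pace and stop on an object; the grip force is fixed at half the most. Time passes only in rows, so rows that repeat a pose let the fingers close. It gives the time, the measured TCP pose, the force and the opening at its end, in the units of the state.
- ctrl.read_state(): the state, without advancing time (a new reading comes with each control period).
- vision.get_image(name): name is "side" or "top" or "wrist"; returns (picture, depth): 420x560x3 uint8, blue, green, red; 420x560 float32, mm along the optical axis (not along the pixel's ray), 0 where there is no reading.
- vision.camera_params(name): a dict with "fx", "fy", "cx", "cy" (pixels), "position" and "rotation" of the camera in the world. Camera axes: x right, y up, looking along -z (the intrinsics and any distortion apply to the point x, -y, -z); pixel columns grow to the right and rows downward; lengths in mm; the calibration is good to about 2 mm. A picture is of the moment at which its call begins: read the wrist's pose just before it. camera_params takes no time and is no camera call; for the wrist camera it gives the pose at the moment of the call.
- ctrl.finish_job(): hands the job in, once; it reports no verdict.
The state is a dict: "clock": time; "qpos": joint angles; "qd": joint speeds; "tau": joint torques, N m; "eef_pos": TCP position; "tool_rot": TCP orientation; "force": force on the tool from outside, world axes, zero at the start; "torque": the same for the moment, N m; "width": finger opening in mm.
Only numpy, scipy, OpenCV 4.12 (cv2) and the standard library are available. Lean on these libraries where they do the work, as an engineer would, in place of code of your own. Each camera call takes 0.05 s, during which the arm holds its last target.

TASK

The detector's lamp has been changed: put its white lamp-bay cover back on. Take the cover by its grip, hold it well tilted with the lip low, tuck the lip under the aluminium ledge and draw it gently back until you feel it bottom in the pocket, then swing the cover down and press its free edge home under the roller catch, so that it lies level and fully seated. Feel your way in without forcing the cover or the detector, leave the other things on the bench alone, and let go at the end.

Things in the scene. Friction and masses are not known exactly. Their poses are not given: they have to be found in the camera images.
- cover: White cover plate 160 mm long (x), 130 wide (y), 8 thick, about 0.3 kg, flat underside. Origin: centre of the underside, z up. At -x its lip, at +x the plain free edge (blue strip on top). Black grip rib along the top's middle. Starts flat on the bench left or right of the detector, lip roughly towards the robot.
- grip (a point): Middle of the cover's black grip rib: 12 mm thick along the cover's y, 60 long along its x, from the plate's top (8 mm above the underside) up to 38 mm. This point: 17 mm from the cover's origin towards +x, 28 mm above the underside. Axes as the cover.
- lip_tip (a point): Middle of the lip's end edge, on the cover's underside, 80 mm from its origin towards -x; axes as the cover. The lip is the last 22 mm of the cover: a bare steel tongue 4 mm thick, level with the underside, over the full 130 mm width.
- free_edge (a point): Middle of the cover's free edge, on the underside, 80 mm from its origin towards +x; axes as the cover.
- detector: Fixed pale box 400 mm deep (x), 280 wide (y), deck 120 high, dark front to the robot. Origin: centre of the underside, z up. On the deck a grey surround frames the open lamp bay: ledge at its near end, roller catch at its far end. The surround is adjustable: clamped in long slots anywhere up to 14 mm either way of nominal along x (not measured; y and z exact), so feel for the lip's stop.
- ledge (a point): Middle of the aluminium ledge's lower edge, nominal: detector x -100, z 135.5 mm; axes as the detector. Ledge 4 mm thick; lip goes under it towards -x. Pocket 16 mm deep: back wall at x -116, floor at z 122 up to x -100, then open (seat strips from x -34). Tilt 15 to 20 deg fits. Draw slowly (10 mm/s): 5 N shows the stop; 12 N while tilted strains it.
- seat (a point): Where the cover's origin comes to rest (surround nominal): detector x -36, y 0, z 130 mm; axes as the detector and as the seated cover. Recess 136 mm wide (3 mm play each side), its walls 8 mm above the seat strips. Lip end against the pocket wall leaves 2 mm between free edge and far wall (x +46).
- catch_mid (a point): Nominal centre of the white roller in the middle of the far wall: detector x +50, z 142.5 mm; 16 mm diameter, 34 long along y, turns freely; nose 4 mm into the recess; sprung to -x, 5.6 N plus 0.8 N/mm, travel 9 mm. The free edge pushes it aside (5 to 12 N down at the edge); it snaps over the edge and holds it. Housing behind, top z 150.
- vial_tray: Bystander: grey tray 160 x 115 mm, 28 mm high, with amber vials to 41 mm; on the other side of the detector from the cover. Origin under its centre.
- old_lamp: Bystander: the old lamp standing on its white base, 48 mm diameter, 60 mm high. Origin under its centre.
- screwdriver: Bystander: screwdriver, 170 mm long, lying on the bench.
- solvent_bottle: Bystander: glass bottle with blue cap, 70 mm diameter, 150 mm high. Origin under its centre.
- red_rack: Bystander: red tube rack 75 x 105 mm with glass tubes to 91 mm high. Origin under its centre.
- beaker: Bystander: glass beaker 60 mm diameter, 70 mm high. Origin under its centre.
- mouse: Bystander: black computer mouse, 60 mm, 28 mm high, on the left of the bench. Origin under its centre.
There are look-alikes about, which are no part of the job. Several things have the shape of the cover; the one meant has the colours described above.

How it is judged (in metres and radians):
On the way:
1. with the cover still tilted, the lip is below the ledge and drawn up against the pocket's end (over 1.5 N felt) (x of lip_tip in the frame of detector between -0.14 and -0.092 m and z of lip_tip in the frame of detector between 0.119 and 0.132 m and y of lip_tip in the frame of detector between -0.012 and 0.012 m and angle between cover's own z axis and vertical between 0.15 and 0.8 rad and contact force between cover and detector above 1.5 N), for 0.1 s.
At the end, for the whole second after the job is handed in: The cover lies level (within 0.03 rad) and at rest in its recess, lip under the ledge and free edge under the roller: both ends at seat height within 2.5 mm and within 6 mm sideways, lip end within about 18 mm of its nominal place along the detector (x of lip_tip in the frame of detector between -0.135 and -0.099 m and y of lip_tip in the frame of detector between -0.006 and 0.006 m and y of free_edge in the frame of detector between -0.006 and 0.006 m and z of lip_tip in the frame of detector between 0.1275 and 0.1325 m and z of free_edge in the frame of detector between 0.1275 and 0.1325 m and angle between cover's own z axis and vertical below 0.03 rad and linear speed of cover below 0.01 m/s); the robot touches nothing.
It fails at once if the cover is forced against the detector (over 60 N between them) (contact force between cover and detector above 60 N).
It fails at once if the lip is rammed or strained (over 12 N between cover and detector) while the cover is still tilted (angle between cover's own z axis and vertical above 0.15 rad and contact force between cover and detector above 12 N).
It fails at once if fingers or arm are pressed hard on the detector (over 30 N) (contact force between any of the fingers, the arm and detector above 30 N).
It fails at once if another thing on the bench is shifted more than 20 mm (distance of any of vial_tray, old_lamp, screwdriver, solvent_bottle, red_rack, beaker, mouse from where it was at the start of the episode above 0.02 m).
It also fails if it takes over 72 s, if anything falls off the work surface, if the arm or the gripper's body presses on something with over 40 N, if the wrist force passes 120 N, or if a joint passes its speed limit or range.

## Working session

There is one attempt and no reset: what is moved stays moved. The work goes in short steps, Python scripts to look and compute and a tool call to move; the robot and the scene stay as the last step left them, time stands still between calls to the robot, and variables do not carry over. Pictures are saved under pics/ and viewed, and the job is handed in when it is done.

Besides the shell and the picture viewer there is one more tool, called by a JSON object that holds its "fn" and its "kwargs". play_rows: Moves the arm, as the interface text tells. Its arguments: {"type":"object","properties":{"slide":{"type":"array"},"turn":{"type":"array"},"fingers":{"type":"array"}},"required":["slide","turn","fingers"]}

```bash
ls -la; mkdir -p pics; python3 - <<'E'
from cell import ctrl, vision
import cv2
s=ctrl.read_state()
for k,v in s.items(): print(k,v)
for n in ("side","top","wrist"):
    p=vision.camera_params(n); print(n,p)
    im,d=vision.get_image(n); cv2.imwrite(f"pics/{n}0.png",im)
    import numpy as np; np.save(f"pics/{n}0.npy",d)
E
```

```text
total 12
drwxr-xr-x  3 agent agent 4096 Dec  7 06:40 .
drwxr-xr-x 23 root  root  4096 Dec  7 06:40 ..
drwxr-xr-x  2 agent agent 4096 Dec  7 06:40 pics
clock 0.0
qpos [-1.3707493   0.62927978  0.03840366  1.51836897 -0.02699529  0.99628473
 -0.02004243]
qd [ 0.001214    0.00026834 -0.00283737 -0.00034467  0.00150039  0.00023703
  0.00121977]
tau [ 7.88567650e-04 -5.63407016e+01  1.22632340e+00 -1.93436944e+01
  1.09076482e-02  1.08455479e-02 -6.07515275e-06]
eef_pos [170.54814657 626.53451305 201.23111109]
tool_rot [-3.13976845e+00  2.09116219e-06  2.87573672e+00]
force [-0.64578763  0.08904403 -0.19197533]
torque [-0.03552179 -0.01375639 -0.03468889]
width 85.10084531243332
side {'fx': 438.0218204209074, 'fy': 438.0218204209074, 'cx': 277.26862767779147, 'cy': 218.20147411819204, 'position': array([1027.60889866,  796.33762256,  979.99358103]), 'rotation': array([0.81424941, 0.0198155 , 2.48369378])}
top {'fx': 538.8873032499123, 'fy': 538.8873032499123, 'cx': 282.44846440375534, 'cy': 210.1563258406336, 'position': array([ 190.14196302,   69.33168178, 1600.1747067 ]), 'rotation': array([ 0.2012495 ,  0.00531121, -1.5947302 ])}
wrist {'fx': 355.4457302065863, 'fy': 355.4457302065863, 'cx': 279.89653343103987, 'cy': 208.8868127500801, 'position': array([101.89956069, 645.07958661, 373.92055299]), 'rotation': array([-2.81272400e-01,  3.93894181e-04,  1.30500238e+00])}
```

View pics/side0.png

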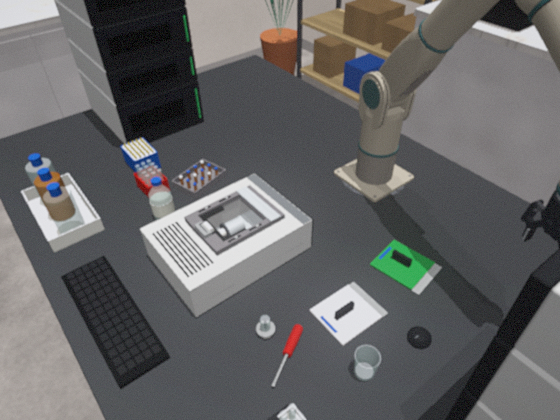

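View pics/top0.png

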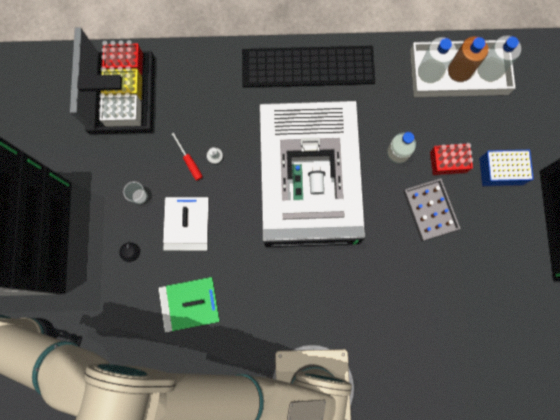

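View pics/wrist0.png

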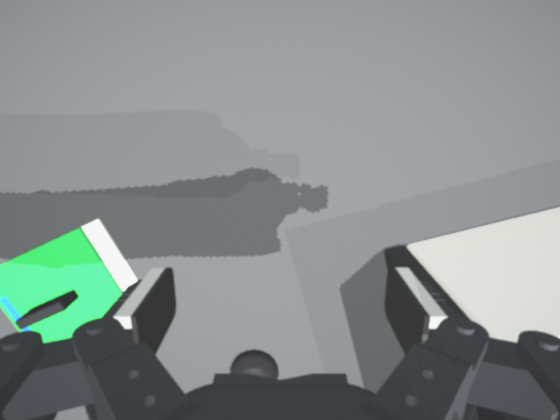

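```bash
cat > h.py <<'E'
import numpy as np, cv2
from scipy.spatial.transform import Rotation as R
def cam(p): return R.from_euler('xyz',p['rotation']).as_matrix(), np.array(p['position'])
def cloud(p,d):
    Rm,t=cam(p); v,u=np.indices(d.shape)
    c=np.stack([(u-p['cx'])/p['fx']*d,-(v-p['cy'])/p['fy']*d,-d],-1)
    return c@Rm.T+t
def px(p,d,u,v,r=1):
    P=cloud(p,d)[v-r:v+r+1,u-r:u+r+1].reshape(-1,3); return np.median(P,0)
def proj(p,X):
    Rm,t=cam(p); c=(np.asarray(X,float)-t)@Rm
    return np.stack([p['cx']+p['fx']*c[...,0]/-c[...,2], p['cy']-p['fy']*c[...,1]/-c[...,2]],-1)
E
python3 - <<'E'
from h import *
from cell import vision
np.set_printoptions(precision=1,suppress=True)
for n,pts in (("top",[(186,223),(186,216),(186,200),(175,200),(197,200),(170,238),(203,238),(186,246),(280,110),(345,110),(275,230),(352,230),(310,215),(310,147),(128,330)]),("side",[(347,312),(345,310),(328,324),(363,291)])):
    p=vision.camera_params(n); d=np.load(f"pics/{n}0.npy")
    for u,v in pts: print(n,u,v,px(p,d,u,v))
for n in("top","side"):
    im=cv2.imread(f"pics/{n}0.png")
    c=im[180:260,120:260] if n=="top" else im[230:360,280:450]
    cv2.imwrite(f"pics/{n}0c.png",cv2.resize(c,None,fx=4,fy=4,interpolation=cv2.INTER_CUBIC))
im=cv2.imread("pics/top0.png"); cv2.imwrite("pics/top0d.png",cv2.resize(im[95:250,250:370],None,fx=4,fy=3.8,interpolation=cv2.INTER_CUBIC))
E
```

```text
top 186 223 [479.  357.   24.9]
top 186 216 [499.4 356.7  33. ]
top 186 200 [553.6 360.8   9. ]
top 175 200 [554.5 394.6   8.9]
top 197 200 [553.7 327.2   6. ]
top 170 238 [438.3 407.4   8.2]
top 203 238 [436.4 309.6   7.3]
top 186 246 [414.2 360.6   3.2]
top 280 110 [789.6  70.  121.7]
top 345 110 [ 784.9 -120.   120.7]
top 275 230 [435.4  91.9 121.6]
top 352 230 [ 430.6 -122.4  122. ]
top 310 215 [472.4  -5.9 133.8]
top 310 147 [665.5 -11.8 150.5]
top 128 330 [172.9 526.8   0. ]
side 347 312 [494.1 372.1  15.6]
side 345 310 [503.9 372.1  34.3]
side 328 324 [551.8 363.7   6.5]
side 363 291 [405.3 343.2   0. ]
```

View pics/top0c.png

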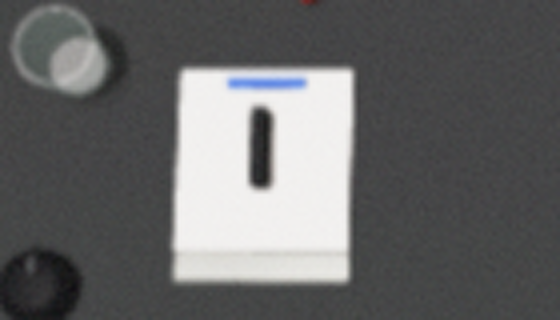

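View pics/side0c.png

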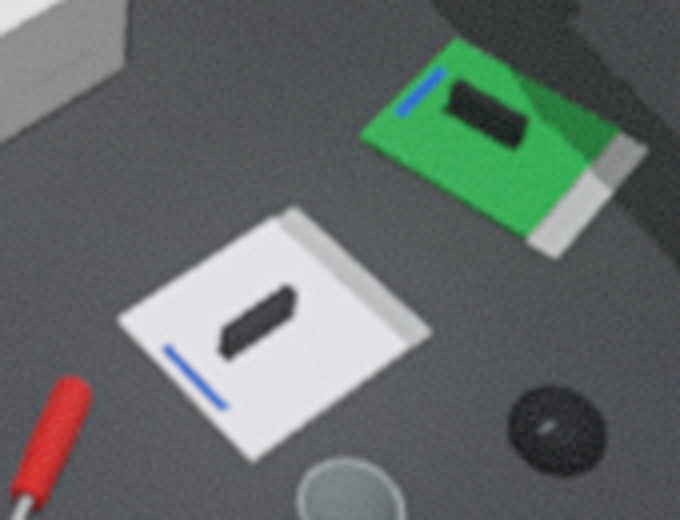

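View pics/top0d.png

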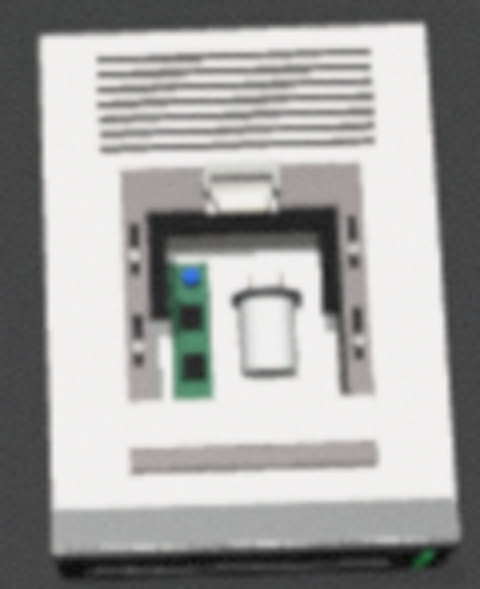

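```bash
cat >> h.py <<'E'
def onplane(p,uv,z):
    Rm,t=cam(p); uv=np.atleast_2d(np.asarray(uv,float))
    c=np.stack([(uv[:,0]-p['cx'])/p['fx'],-(uv[:,1]-p['cy'])/p['fy'],-np.ones(len(uv))],-1)@Rm.T
    return t+c*((z-t[2])/c[:,2])[:,None]
E
python3 - <<'E'
from h import *
from cell import vision
np.set_printoptions(precision=2,suppress=True)
p=vision.camera_params("top"); d=np.load("pics/top0.npy"); im=cv2.imread("pics/top0.png")
P=cloud(p,d); 
def fit(mask,z,name):
    cs,_=cv2.findContours(mask.astype(np.uint8),cv2.RETR_EXTERNAL,cv2.CHAIN_APPROX_NONE)
    c=max(cs,key=cv2.contourArea)[:,0,:]
    w=onplane(p,c,z)[:,:2].astype(np.float32)
    r=cv2.minAreaRect(w); print(name,r); print(cv2.boxPoints(r)); return w
m=np.zeros(d.shape,bool); m[185:256,150:222]=1
fit(m&(im.min(2)>110)|(m&(P[...,2]>6)&(P[...,2]<50)),6,"cover")
m[:]=0; m[95:250,250:375]=1
fit(m&(P[...,2]>110),120,"det")
# ledge / surround
for nm,lo,hi in (("sur",126,145),):
    q=m&(P[...,2]>lo)&(P[...,2]<hi); 
    X=P[q]; print(np.percentile(X,[1,5,50,95,99],axis=0))
for z,n in((8,"cover"),):
    g=np.zeros(d.shape,bool); g[200:235,170:205]=1
    q=g&(im.max(2)<90); w=onplane(p,np.argwhere(q)[:,::-1],38); print("rib",cv2.minAreaRect(w[:,:2].astype(np.float32)), w.mean(0))
p2=vision.camera_params("side"); im2=cv2.imread("pics/side0.png"); d2=np.load("pics/side0.npy"); P2=cloud(p2,d2)
g=np.zeros(d2.shape,bool); g[270:350,300:400]=1
q=g&(im2.min(2)>120)&(P2[...,2]<20); cs,_=cv2.findContours(q.astype(np.uint8),0,1); c=max(cs,key=cv2.contourArea)[:,0,:]
print("side cover",cv2.minAreaRect(onplane(p2,c,7)[:,:2].astype(np.float32)))
q=g&(im2.max(2)<80)&(P2[...,2]>12); X=P2[q]; print("side rib",X.mean(0),np.percentile(X,[2,98],axis=0), q.sum())
g[:]=0; g[170:310,130:320]=1
q=g&(P2[...,2]>112)
cs,_=cv2.findContours(q.astype(np.uint8),0,1); c=max(cs,key=cv2.contourArea)[:,0,:]
r=cv2.minAreaRect(onplane(p2,c,120)[:,:2].astype(np.float32)); print("side det",r,cv2.boxPoints(r))
cv2.imwrite("pics/side_det.png",cv2.resize(im2[165:310,130:320],None,fx=4,fy=4,interpolation=cv2.INTER_CUBIC))
E
```

```text
cover ((484.88067626953125, 366.09710693359375), (173.84814453125, 148.69390869140625), 0.1904466599225998)
[[397.71 440.15]
 [398.2  291.46]
 [572.05 292.04]
 [571.56 440.73]]
det ((606.6427001953125, -12.888931274414062), (410.4150695800781, 280.1209411621094), 0.4911968410015106)
[[ 400.24  125.41]
 [ 402.64 -154.7 ]
 [ 813.04 -151.19]
 [ 810.64  128.93]]
[[ 416.32 -141.56  126.11]
 [ 465.41  -99.    126.48]
 [ 583.26  -12.36  136.82]
 [ 737.63   72.53  143.3 ]
 [ 793.93  113.49  144.49]]
rib ((497.1371765136719, 358.2618408203125), (57.19365310668945, 11.85461711883545), 0.7433236241340637) [497.7  359.28  38.  ]
side cover ((485.23260498046875, 366.45330810546875), (135.8083038330078, 162.68557739257812), 88.4498062133789)
side rib [504.68 369.67  31.22] [[476.89 363.85  18.58]
 [530.07 373.02  38.84]] 112
side det ((607.3714599609375, -3.6232452392578125), (409.8100280761719, 284.9383544921875), 0.4097859561443329) [[ 401.45  137.38]
 [ 403.49 -147.55]
 [ 813.29 -144.62]
 [ 811.25  140.31]]
```

View pics/side_det.png

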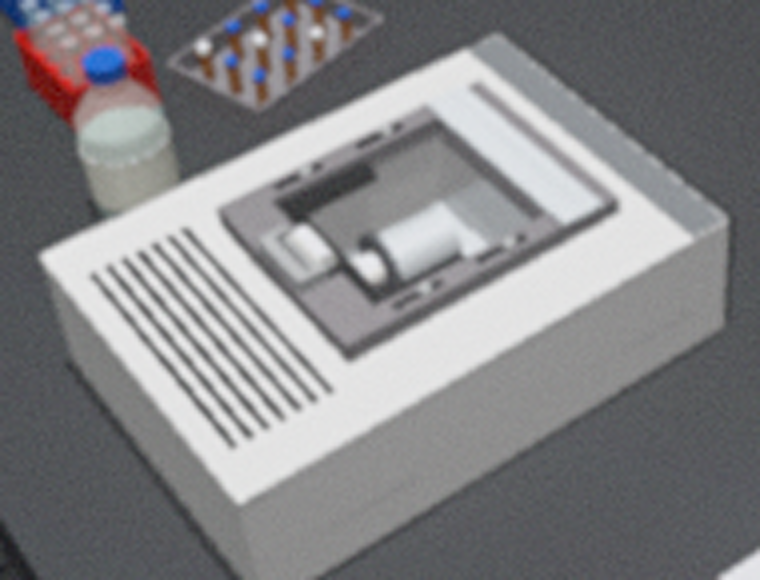

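{"fn": "play_rows", "kwargs": {"slide": [[-54,-24,0],[-109,-47,0],[-163,-71,0],[-217,-95,0],[-272,-118,0]], "turn": [-0.05,-0.1,-0.15,-0.2,-0.266], "fingers": [1,1,1,1,1]}}

```text
clock: 0.78
eef_pos: [403.2, 440.0, 201.4]
tool_rot: [-3.14, -0.001, -3.139]
force: [0.9, 0.8, 0.1]
width: 85.7
```

{"fn": "play_rows", "kwargs": {"slide": [[-48,-39,0],[-85,-70,0],[-97,-78,0],[-97,-78,0]], "turn": [0,0,0,0], "fingers": [1,1,1,1]}}

```text
clock: 1.27
eef_pos: [500.7, 361.7, 201.2]
tool_rot: [-3.14, -0.001, -3.141]
force: [0.2, 0.9, -0.2]
width: 85.8
```

```bash
python3 - <<'E'
from h import *
from cell import ctrl,vision
np.set_printoptions(precision=2,suppress=True)
s=ctrl.read_state(); print(s['eef_pos'],s['tool_rot'],s['qpos'])
p=vision.camera_params("wrist"); im,d=vision.get_image("wrist"); cv2.imwrite("pics/w1.png",im); np.save("pics/w1.npy",d); np.save("pics/w1p.npy",p,allow_pickle=True); print(p)
P=cloud(p,d)
print("blue",)
b=(im[...,0].astype(int)-im[...,2]>60)
X=onplane(p,np.argwhere(b)[:,::-1],8); print(X.mean(0),cv2.minAreaRect(X[:,:2].astype(np.float32)))
for z0 in (0,): 
    q=(P[...,2]>-8)&(P[...,2]<60)
E
```

```text
[500.75 361.72 201.19] [-3.14 -0.   -3.14] [-0.65  0.58 -0.03  1.61  0.02  0.95  0.88]
{'fx': 355.4457302065863, 'fy': 355.4457302065863, 'cx': 279.89653343103987, 'cy': 208.8868127500801, 'position': array([429.68, 361.58, 373.87]), 'rotation': array([-0.28,  0.  ,  1.57])}
blue
[550.83 363.65   8.  ] ((551.0057373046875, 362.7973937988281), (6.844223976135254, 58.611000061035156), 0.04529367387294769)
```

View pics/w1.png

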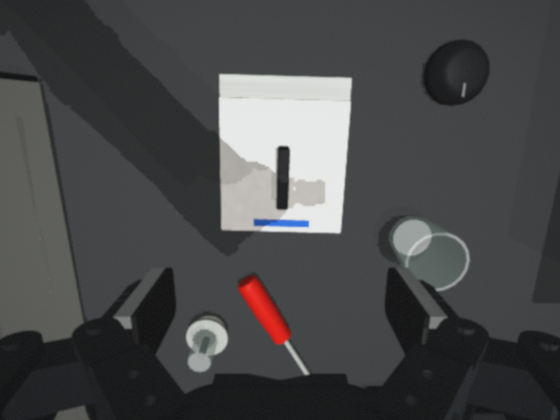

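```bash
python3 - <<'E'
from h import *
np.set_printoptions(precision=2,suppress=True)
p=np.load("pics/w1p.npy",allow_pickle=True).item(); im=cv2.imread("pics/w1.png"); d=np.load("pics/w1.npy")
P=cloud(p,d)
print("z plate",P[200:215,235:255].reshape(-1,3).mean(0)[2],P[130,240],"ribtop",P[180,282],P[170:200,281:284,2].mean(),"bench",P[260,320], P[82:90,260:300,2].mean())
L=onplane(p,[[219,74],[351,78]],4); F=onplane(p,[[220,232],[341,235]],8); S=onplane(p,[[220,100],[350,100]],8)
print("lip",L,"free",F,"shoulder",S)
g=np.zeros(d.shape,bool); g[135:220,270:298]=1
q=g&(im.max(2)<60)
cs,_=cv2.findContours(q.astype(np.uint8),0,1); c=max(cs,key=cv2.contourArea)
print(cv2.boundingRect(c),q.sum())
for z in (38,): 
   w=onplane(p,np.argwhere(q)[:,::-1],z); print(cv2.minAreaRect(w[:,:2].astype(np.float32)))
   for r in range(140,216,5):
      cc=np.where(q[r])[0]
      if len(cc): print(r,cc.min(),cc.max(), onplane(p,[[cc.min()-.5,r],[cc.max()+.5,r]],z)[:,:2].ravel())
cv2.imwrite("pics/w1c.png",cv2.resize(im[60:250,200:370],None,fx=4,fy=4,interpolation=cv2.INTER_CUBIC)[:600,:680])
E
```

```text
z plate 8.662062628495187 [452.43 321.39   8.49] ribtop [497.26 363.56  39.47] 42.48902757501781 bench [598.29 407.45  -0.43] 4.645012838050246
lip [[399.25 302.02   4.  ]
 [402.83 431.08   4.  ]] free [[561.39 296.2    8.  ]
 [564.77 428.45   8.  ]] shoulder [[423.59 302.53   8.  ]
 [423.5  430.49   8.  ]]
(277, 147, 12, 62) 586
((495.83831787109375, 364.12652587890625), (9.389020919799805, 59.59214401245117), 88.06233978271484)
150 279 287 [468.93 360.21 468.92 368.66]
155 279 288 [473.61 360.21 473.6  369.63]
160 279 287 [478.32 360.21 478.31 368.72]
165 279 287 [483.07 360.21 483.07 368.76]
170 278 287 [487.86 359.25 487.86 368.79]
175 278 287 [492.69 359.25 492.68 368.82]
180 278 287 [497.56 359.24 497.55 368.85]
185 278 287 [502.46 359.24 502.46 368.88]
190 278 287 [507.41 359.23 507.4  368.92]
195 278 286 [512.39 359.23 512.38 367.98]
200 277 286 [517.41 358.24 517.41 368.01]
205 277 286 [522.48 358.23 522.47 368.04]
```

View pics/w1c.png

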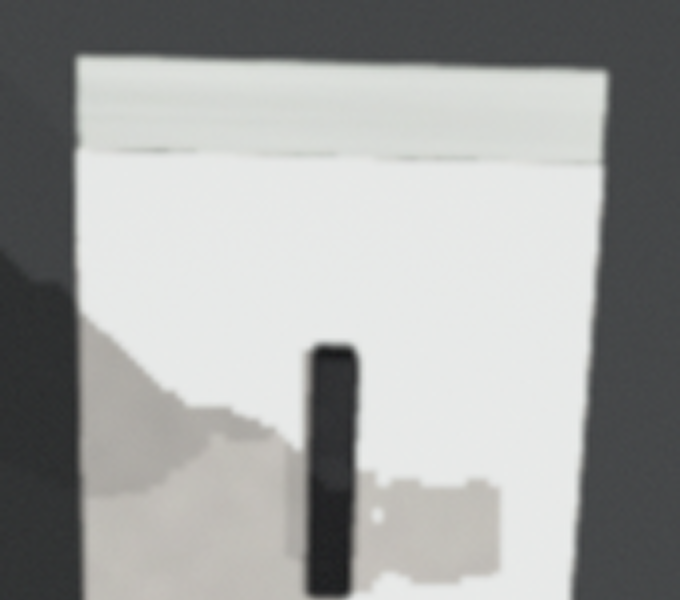

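{"fn": "play_rows", "kwargs": {"slide": [[3,2,55],[3,2,110],[3,2,150],[3,2,165],[3,2,165]], "turn": [0.026,0.026,0.026,0.026,0.026], "fingers": [0.6,0.5,0.5,0.5,0.5]}}

```text
clock: 1.95
eef_pos: [494.7, 366.2, 36.0]
tool_rot: [-3.141, -0.003, 3.121]
force: [-0.5, 0.4, 1.2]
width: 42.8
```

{"fn": "play_rows", "kwargs": {"slide": [[-3,-2,10],[-3,-2,20],[-3,-2,22],[-3,-2,22]], "turn": [0,0,0,0], "fingers": [0.5,0.5,0.5,0.4]}}

```text
clock: 2.45
eef_pos: [497.6, 364.1, 14.0]
tool_rot: [-3.141, -0.003, 3.121]
force: [0.1, 0.3, 0.7]
width: 34.3
```

{"fn": "play_rows", "kwargs": {"slide": [[0,0,0],[0,0,0],[0,0,0],[0,0,0],[0,0,0]], "turn": [0,0,0,0,0], "fingers": [0.1,0,0,0,0]}}

```text
clock: 3.08
eef_pos: [497.6, 364.1, 14.0]
tool_rot: [-3.141, -0.003, 3.121]
force: [-0.2, 0.3, 0.8]
width: -0.2
```

```bash
cat > snap.py <<'E'
import sys
from h import *
from cell import ctrl,vision
np.set_printoptions(precision=3,suppress=True)
s=ctrl.read_state(); print({k:(np.round(v,3)) for k,v in s.items() if k in('clock','eef_pos','tool_rot','force','torque','width','qpos')})
for a in sys.argv[2:]:
    n,*c=a.split(':'); p=vision.camera_params(n); im,d=vision.get_image(n)
    np.save(f"pics/{sys.argv[1]}{n}.npy",d); np.save(f"pics/{sys.argv[1]}{n}p.npy",p,allow_pickle=True); cv2.imwrite(f"pics/{sys.argv[1]}{n}.png",im)
    if c:
        u0,v0,u1,v1,f=map(float,c[0].split(',')); cv2.imwrite(f"pics/{sys.argv[1]}{n}c.png",cv2.resize(im[int(v0):int(v1),int(u0):int(u1)],None,fx=f,fy=f,interpolation=cv2.INTER_CUBIC))
E
python3 snap.py a wrist side:280,220,450,360,4
```

```text
{'clock': np.float64(3.075), 'qpos': array([-0.662,  0.826, -0.024,  1.746,  0.03 ,  0.573,  0.846]), 'eef_pos': array([497.58 , 364.132,  14.011]), 'tool_rot': array([-3.141, -0.003,  3.121]), 'force': array([-0.231,  0.283,  0.764]), 'torque': array([-0.027, -0.055, -0.05 ]), 'width': np.float64(-0.24)}
```

View pics/awrist.png

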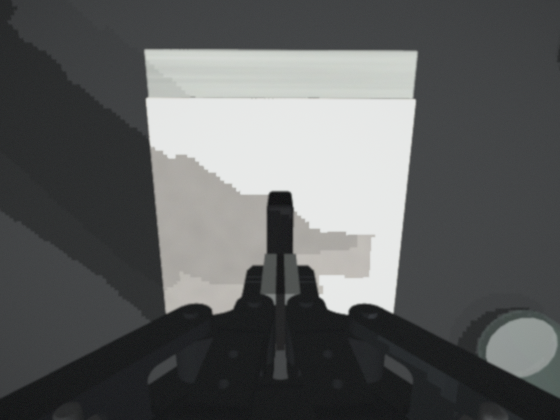

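View pics/asidec.png

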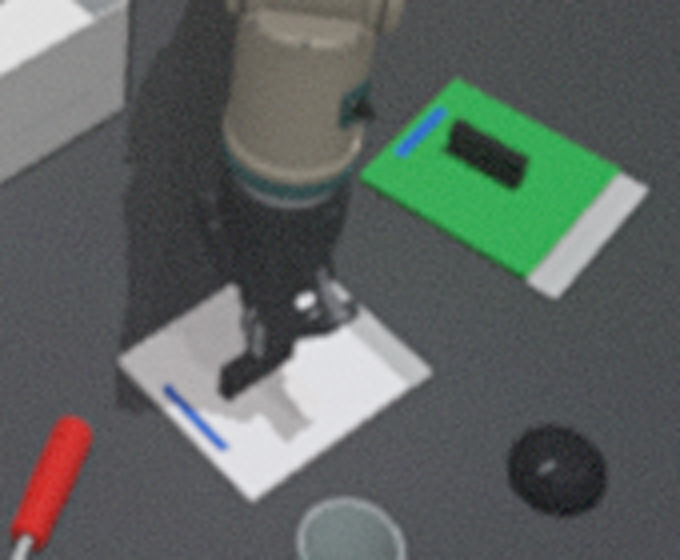

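```bash
python3 - <<'E'
from h import *
im=cv2.imread("pics/awrist.png"); d=np.load("pics/awrist.npy"); p=np.load("pics/awristp.npy",allow_pickle=True).item()
P=cloud(p,d); np.set_printoptions(precision=1,suppress=True)
cv2.imwrite("pics/awc.png",cv2.resize(im[180:390,210:350],None,fx=4,fy=2.8,interpolation=cv2.INTER_CUBIC))
for v in (200,215,240,260,275,300,340): print(v,[P[v,u] for u in (270,280,292)])
E
```

```text
200 [array([467. , 360.2,  31.7]), array([467.4, 364.7,  30.8]), array([473.2, 370.8,   8.7])]
215 [array([471.7, 360.2,  39.5]), array([471.9, 364.6,  39.1]), array([472.4, 369.8,  38.1])]
240 [array([483.4, 359.9,  39.1]), array([483.5, 364.3,  39.2]), array([484.5, 369.7,  36.8])]
260 [array([486.1, 360.2,  54.6]), array([486.3, 364.3,  54.4]), array([485.9, 369.1,  55.4])]
275 [array([486.2, 360.6,  67.8]), array([485.6, 364.3,  69.2]), array([485.8, 368.6,  68.9])]
300 [array([485.4, 361.1,  86.8]), array([488.7, 364.2,  81.3]), array([485.5, 368.1,  87. ])]
340 [array([496.5, 360.9,  91.7]), array([503.1, 363.9,  82.8]), array([488. , 367.5, 103.5])]
```

View pics/awc.png

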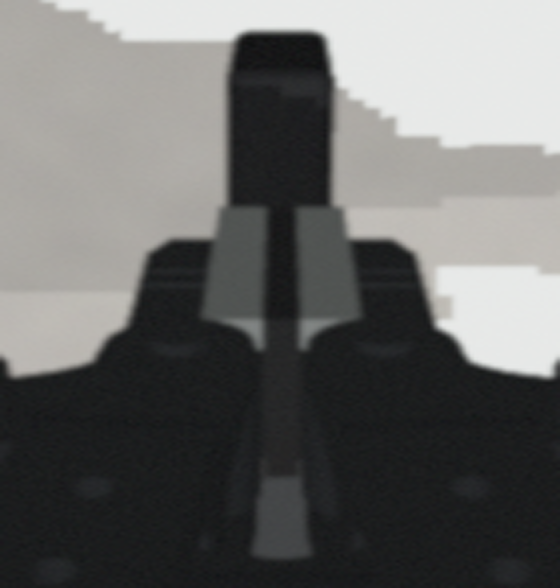

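{"fn": "play_rows", "kwargs": {"slide": [[0,0,-5],[0,0,-15],[0,0,-25],[0,0,-25]], "turn": [0,0,0,0], "fingers": [0,0,0,0]}}

```text
clock: 3.68
eef_pos: [498.5, 364.8, 40.4]
tool_rot: [3.141, -0.001, 3.121]
force: [1.2, -0.2, 0.3]
width: 0.0
```

```bash
python3 snap.py b wrist side:280,220,450,360,4
```

```text
{'clock': np.float64(3.675), 'qpos': array([-0.661,  0.787, -0.025,  1.736,  0.029,  0.62 ,  0.848]), 'eef_pos': array([498.537, 364.792,  40.397]), 'tool_rot': array([ 3.141, -0.001,  3.121]), 'force': array([ 1.19 , -0.202,  0.299]), 'torque': array([-0.026, -0.002, -0.009]), 'width': np.float64(0.024)}
```

View pics/bwrist.png

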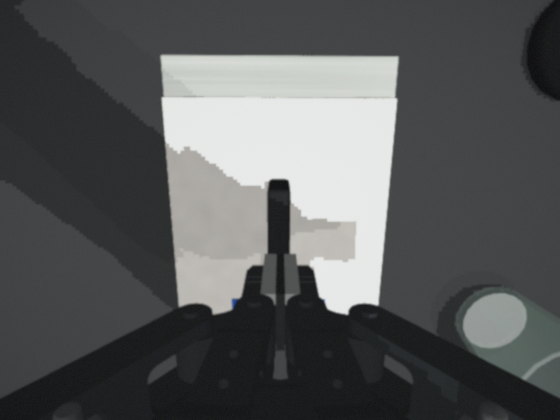

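View pics/bsidec.png

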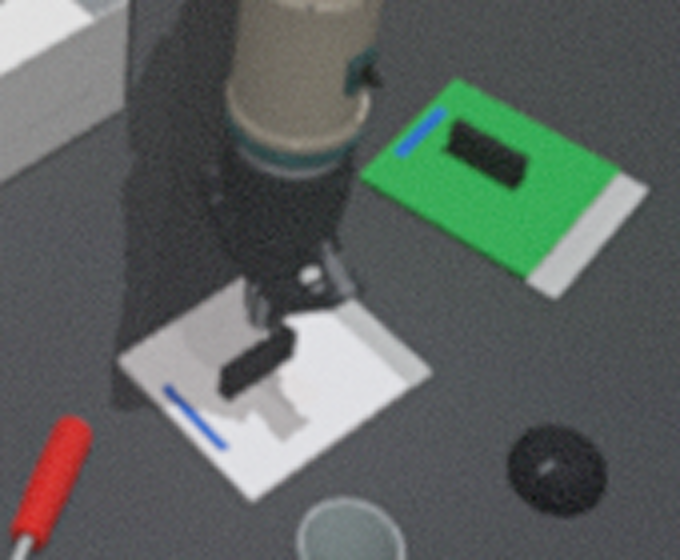

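```bash
python3 - <<'E'
from h import *
p=np.load("pics/bsidep.npy",allow_pickle=True).item()
for X in ([498.5,364.8,40.4],[498.5,364.8,53],[498.5,364.8,59],[498,364,38],[468,364,38],[528,363,38],[482,364,0]):
    q=proj(p,X); print(X,q,(q-[280,220])*4)
pw=np.load("pics/bwristp.npy",allow_pickle=True).item()
for X in ([498.5,364.8,40.4],[498.5,364.8,59],[498.5,364.8,66]): print(proj(pw,X))
d=np.load("pics/bside.npy"); P=cloud(p,d)
np.set_printoptions(precision=1,suppress=True)
for u,v in((345,296),(345,300),(346,302),(344,306),(350,303),(340,312)): print(u,v,P[v,u])
E
```

```text
[498.5, 364.8, 40.4] [344.70139279 305.49278636] [258.80557114 341.97114544]
[498.5, 364.8, 53] [345.125263   302.57784008] [260.50105199 330.31136034]
[498.5, 364.8, 59] [345.32941973 301.17385867] [261.31767891 324.6954347 ]
[498, 364, 38] [344.54428779 305.74016016] [258.17715116 342.96064065]
[468, 364, 38] [352.88319064 299.77987953] [291.53276256 319.11951811]
[528, 363, 38] [335.74017107 311.58087387] [222.96068429 366.32349549]
[482, 364, 0] [347.68872357 311.06866605] [270.75489429 364.27466421]
[280.14338362 247.97076761]
[280.25127105 263.0388209 ]
[280.29807699 269.57595188]
345 296 [510.2 371.   97.1]
345 300 [511.3 373.7  84.4]
346 302 [504.6 372.3  68.9]
344 306 [497.7 362.1  34.5]
350 303 [480.6 366.3  37.2]
340 312 [516.8 367.6  31.3]
```

```bash
python3 - <<'E'
from h import *
np.set_printoptions(precision=1,suppress=True)
p=np.load("pics/bwristp.npy",allow_pickle=True).item(); d=np.load("pics/bwrist.npy"); P=cloud(p,d)
for v in range(244,300,4): print(v,P[v,268],P[v,272],P[v,280],P[v,290])
im=cv2.imread("pics/bwrist.png"); cv2.imwrite("pics/bwc.png",cv2.resize(im[230:390,210:350],None,fx=5,fy=3.5,interpolation=cv2.INTER_CUBIC))
p=np.load("pics/bsidep.npy",allow_pickle=True).item(); d=np.load("pics/bside.npy"); P=cloud(p,d)
for v in range(288,310,2): print(v,[P[v,u] for u in (342,345,348,351)])
E
```

```text
244 [496.9 358.5  38.6] [496.6 360.6  39.4] [497.1 364.8  38.3] [509.3 370.8   8. ]
248 [499.4 358.4  38. ] [498.8 360.5  39.6] [499.  364.7  39.1] [511.7 370.7   8.7]
252 [501.5 358.3  38.4] [501.1 360.5  39.3] [501.1 364.7  39.6] [514.1 370.7   9.2]
256 [486.9 359.9  77. ] [486.7 361.6  77.6] [487.2 364.9  76.6] [487.  369.   77.2]
260 [486.5 360.1  81.9] [486.8 361.6  81.3] [486.8 364.9  81.5] [486.9 368.9  81.5]
264 [486.8 360.2  85. ] [486.5 361.7  85.8] [487.1 364.9  84.7] [487.1 368.8  84.8]
268 [486.6 360.3  89.2] [486.7 361.8  88.9] [487.1 364.8  88.2] [486.9 368.7  88.8]
272 [486.4 360.4  92.9] [487.  361.8  91.7] [486.5 364.9  93. ] [486.4 368.5  93.4]
276 [486.8 360.5  95.5] [487.1 361.9  94.8] [486.6 364.8  96. ] [487.  368.5  95.2]
280 [486.4 360.6  99.2] [487.3 361.9  97.5] [486.4 364.8  99.4] [487.1 368.4  98.3]
284 [486.1 360.7 102.8] [486.5 362.1 102. ] [486.8 364.8 101.6] [487.  368.3 101.5]
288 [486.5 360.8 104.9] [486.7 362.1 104.6] [487.4 364.8 103.4] [486.9 368.2 104.5]
292 [486.4 360.8 107.7] [486.8 362.1 107.1] [487.4 364.8 106.2] [487.4 368.2 106.2]
296 [485
[... 747 characters left out ...]
372.3,  90.7]), array([507.4, 378.9,  94.9]), array([513.4, 392.7, 114.8])]
300 [array([511. , 364. ,  73.8]), array([511.3, 373.7,  84.4]), array([505.7, 378.5,  84.8]), array([498.4, 381.9,  82.2])]
302 [array([477.1, 336.6,   6.4]), array([506.5, 370.7,  68.8]), array([506.3, 379.9,  78.6]), array([474.9, 364.5,  34.8])]
304 [array([482.4, 341.9,   7.7]), array([474.9, 345.8,   5.6]), array([487.2, 365.6,  37.9]), array([479.8, 369.3,  35.5])]
306 [array([487.6, 347.2,   9.1]), array([497.7, 365.4,  38.1]), array([490. , 368.8,  35.2]), array([482.2, 372.2,  32. ])]
308 [array([507. , 364.2,  36.3]), array([500.3, 368.4,  35. ]), array([492.4, 371.7,  31.7]), array([480.3, 371.8,  21.1])]
```

View pics/bwc.png

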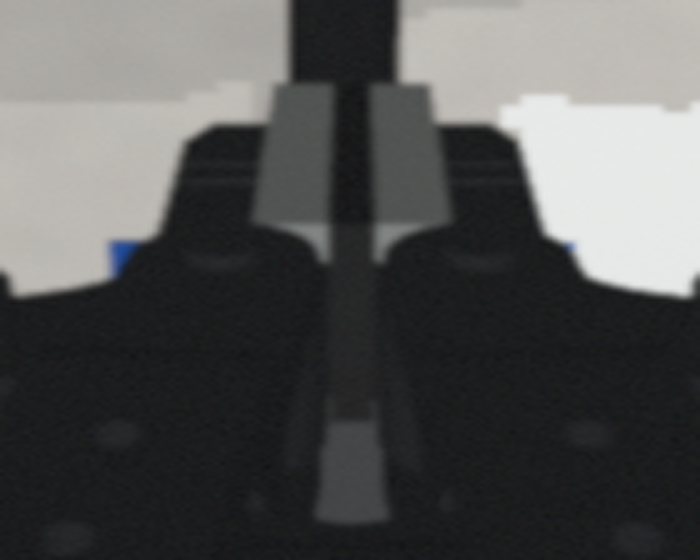

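{"fn": "play_rows", "kwargs": {"slide": [[0,0,0],[0,0,0],[0,1,15],[0,1,30],[0,1,40]], "turn": [0,0,0,0,0], "fingers": [0.5,0.5,0.5,0.5,0.5]}}

```text
clock: 4.4
eef_pos: [496.8, 364.6, -2.6]
tool_rot: [-3.139, -0.005, 3.121]
force: [-0.8, 0.1, -0.5]
width: 42.8
```

```bash
python3 snap.py c wrist side:280,220,450,360,4
```

```text
{'clock': np.float64(4.4), 'qpos': array([-0.664,  0.852, -0.023,  1.748,  0.031,  0.546,  0.844]), 'eef_pos': array([496.802, 364.603,  -2.574]), 'tool_rot': array([-3.139, -0.005,  3.121]), 'force': array([-0.762,  0.097, -0.496]), 'torque': array([0.048, 0.015, 0.001]), 'width': np.float64(42.813)}
```

View pics/cwrist.png

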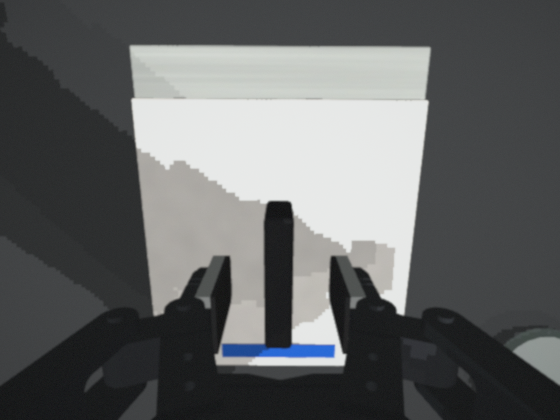

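View pics/csidec.png

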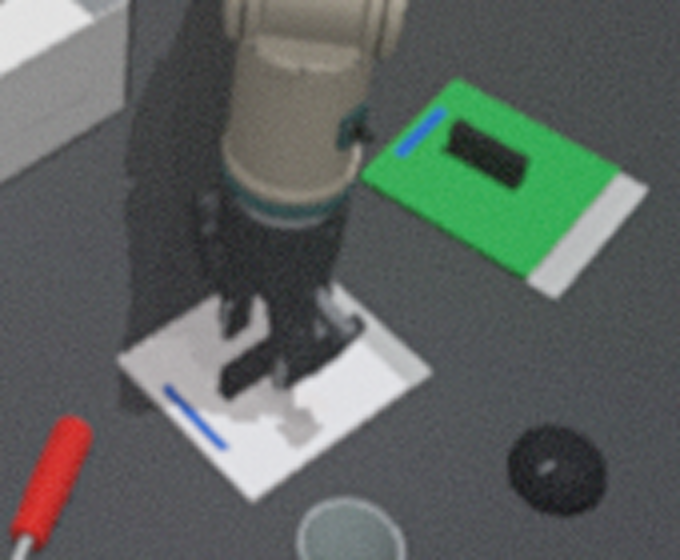

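```bash
python3 - <<'E'
from h import *
np.set_printoptions(precision=1,suppress=True)
p=np.load("pics/cwristp.npy",allow_pickle=True).item(); d=np.load("pics/cwrist.npy"); P=cloud(p,d)
for u in (215,224,230,332,340,348): print(u,[P[v,u] for v in (250,256,260,270,290,320,340,348)])
for x,y in((231,348),(332,346),(231,258),(331,258)): print(x,y,P[y-1:y+2,x-1:x+2].reshape(-1,3)[:,2])
E
```

```text
215 [array([492.4, 332.9,   9.2]), array([484.6, 338. ,  34.8]), array([484.9, 338.5,  38.1]), array([485.3, 340. ,  46.6]), array([484.8, 343. ,  63.1]), array([494.2, 342.9,  66.3]), array([501.6, 342.4,  66.7]), array([505. , 342.1,  66.3])]
224 [array([492.6, 337.2,   8.9]), array([484.8, 341.6,  34.5]), array([484.9, 342.2,  38.2]), array([486.2, 343.1,  44.7]), array([492.6, 343.3,  48.8]), array([505.2, 342.6,  49.4]), array([544.4, 333.8,   7.7]), array([547.9, 333.8,   9.7])]
230 [array([492.9, 340.1,   8.3]), array([496.1, 339.9,   8.2]), array([498. , 339.9,   8.9]), array([493.3, 343. ,  29.9]), array([501. , 343. ,  33.4]), array([531.9, 337.8,   8.5]), array([543.6, 337.2,   9. ]), array([547.9, 337. ,   9.9])]
332 [array([494.1, 390.1,   8. ]), array([485.8, 386.3,  34.1]), array([486.2, 385.8,  37.4]), array([490.5, 385.9,  37.6]), array([498. , 385.6,  40.4]), array([532. , 390.6,  10. ]), array([545.3, 391.1,   8.2]), array([549.9, 391.1,   8.6])]
340 [array([493.9, 394. ,   8.5]), array([486. , 389.6,  34. ]), array([485.3, 388.7,  39.4]), array([485.5, 387.3,  48.1]), array([489. , 386. ,  56.9]), array([498.5, 385.6,  61. ]), array([504.9, 385.4,  63.4]), array([550.2, 395.4,   8.4])]
348 [array([493.9, 397.8,   8.9]), array([496.8, 397.8,   9.5]), array([485.8, 392.1,  38.6]), array([486.3, 390.6,  46.5]), array([485.7, 387.6,  63. ]), array([494.9, 387.3,  66.5]), array([480.3, 381.2,  96.9]), array([479.9, 380.6, 100.4])]
231 348 [ 8.7 10.2  9.5  9.9  9.6  9.1 10.   9.   8.9]
332 346 [ 9.8  9.1  8.8  8.9  9.2  8.6  9.4  9.9 10.2]
231 258 [8.  8.8 8.  9.  7.6 9.3 9.1 9.8 8.7]
331 258 [32.7 33.1 35.8 31.4 34.2 36.  31.2 33.6 36.3]
```

{"fn": "play_rows", "kwargs": {"slide": [[0,0,8],[0,0,15],[0,0,15]], "turn": [0,0,0], "fingers": [0.5,0.5,0.4]}}

```text
clock: 4.88
eef_pos: [496.0, 364.0, -18.3]
tool_rot: [-3.138, -0.006, 3.121]
force: [1.2, 0.5, 0.9]
width: 34.2
```

{"fn": "play_rows", "kwargs": {"slide": [[0,0,0],[0,0,0],[0,0,0],[0,0,0],[0,0,0]], "turn": [0,0,0,0,0], "fingers": [0.25,0.1,0,0,0]}}

```text
clock: 5.5
eef_pos: [496.3, 364.1, -17.8]
tool_rot: [-3.139, -0.006, 3.121]
force: [-1.0, -1.1, 3.9]
width: 10.6
```

{"fn": "play_rows", "kwargs": {"slide": [[0,0,-10],[0,0,-30],[0,0,-60],[0,0,-100],[0,0,-130]], "turn": [0,0,0,0,0], "fingers": [0,0,0,0,0]}}

```text
clock: 6.12
eef_pos: [497.4, 364.8, 114.9]
tool_rot: [-3.14, -0.004, 3.121]
force: [1.2, 0.7, -4.0]
width: 11.0
```

```bash
python3 snap.py d wrist side:260,150,450,360,3
```

```text
{'clock': np.float64(6.125), 'qpos': array([-0.661,  0.684, -0.028,  1.692,  0.023,  0.771,  0.851]), 'eef_pos': array([497.438, 364.793, 114.947]), 'tool_rot': array([-3.14 , -0.004,  3.121]), 'force': array([ 1.173,  0.661, -3.992]), 'torque': array([ 0.011, -0.084, -0.003]), 'width': np.float64(11.013)}
```

View pics/dwrist.png

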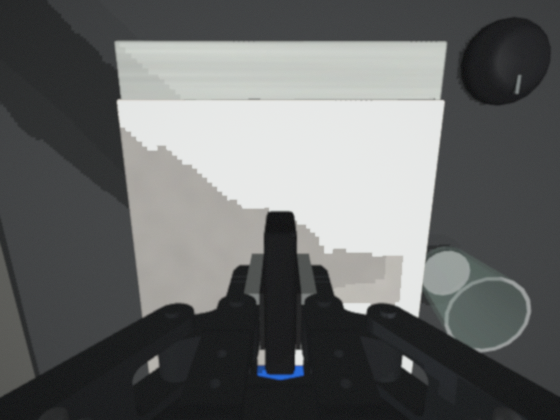

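View pics/dsidec.png

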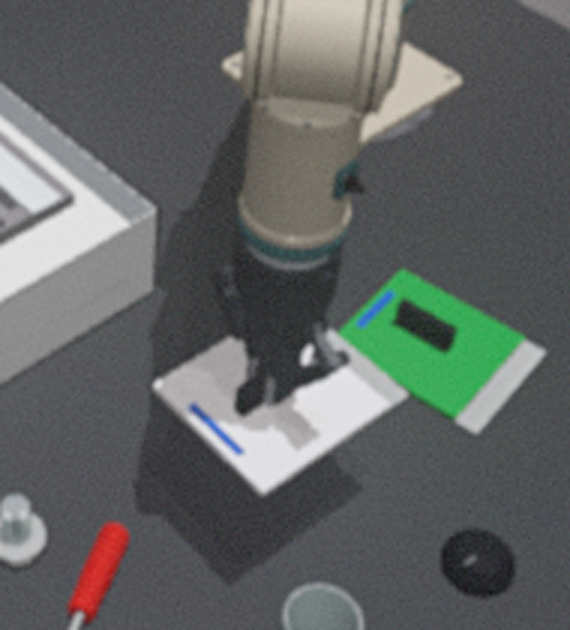

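{"fn": "play_rows", "kwargs": {"slide": [[0,-10,-40],[-10,-50,-80],[-25,-100,-120],[-45,-150,-145],[-60,-200,-145]], "turn": [0,0,-0.01,-0.02,-0.03], "fingers": [0,0,0,0,0]}}

```text
clock: 6.85
eef_pos: [556.8, 163.1, 263.2]
tool_rot: [3.139, 0.005, -3.132]
force: [0.8, -0.5, -3.7]
width: 11.2
```

{"fn": "play_rows", "kwargs": {"slide": [[-15,-50,0],[-25,-100,0],[-35,-140,0],[-45,-165,0],[-45,-170,0]], "turn": [0,0,0,0,0], "fingers": [0,0,0,0,0]}}

```text
clock: 7.48
eef_pos: [602.9, -9.3, 261.8]
tool_rot: [3.14, 0.003, -3.136]
force: [-0.1, 0.3, -4.1]
width: 11.0
```

```bash
python3 snap.py e wrist
```

```text
{'clock': np.float64(7.475), 'qpos': array([-0.028,  0.499, -0.003,  1.581, -0.   ,  1.059,  1.545]), 'eef_pos': array([602.889,  -9.289, 261.843]), 'tool_rot': array([ 3.14 ,  0.003, -3.136]), 'force': array([-0.08 ,  0.308, -4.061]), 'torque': array([ 0.084,  0.022, -0.007]), 'width': np.float64(10.976)}
```

View pics/ewrist.png

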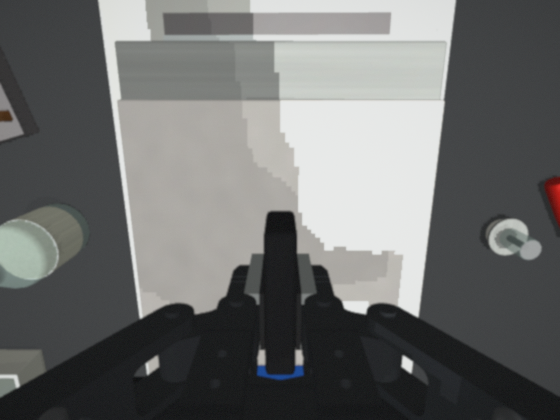

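```bash
python3 - <<'E'
from h import *
np.set_printoptions(precision=1,suppress=True)
p=np.load("pics/ewristp.npy",allow_pickle=True).item(); d=np.load("pics/ewrist.npy"); P=cloud(p,d); im=cv2.imread("pics/ewrist.png")
print("bar z",P[20:28,260:300,2].mean(),"deck",P[5,280],P[38,280])
for z in(P[20:28,260:300,2].mean(),): print(onplane(p,[[163,13],[163,33],[390,13],[390,33]],z))
g=cv2.cvtColor(im,6).astype(float)
for v in (5,40,80,150,200):
    r=g[v]; gr=np.diff(r); a=60+np.argmax(gr[60:200]); b=400+np.argmin(gr[400:480]); print(v,a,b,onplane(p,[[a+.5,v],[b+.5,v]],120)[:,:2].ravel(), onplane(p,[[a+.5,v],[b+.5,v]],120)[:,1].mean())
# cover: lip corners, plane
q=P[110:200,150:260].reshape(-1,3); A=np.c_[q[:,:2],np.ones(len(q))]; print("plate plane",np.linalg.lstsq(A,q[:,2],rcond=None)[0]*[1000,1000,1], q.mean(0))
print("lip z",P[60:90,150:400,2].mean(), "lip edge",onplane(p,[[117,42],[445,42]],P[60:90,150:400,2].mean()), "shoulder",onplane(p,[[119,100],[444,100]],q[:,2].mean()))
print("rib end",P[216,280],P[240,280])
E
```

```text
bar z 138.11398066413705 deck [455.9  -9.7 121.4] [482.6  -9.6 139.7]
[[465.7 -97.  138.1]
 [479.3 -98.2 138.1]
 [464.8  72.6 138.1]
 [478.4  73.9 138.1]]
5 98 454 [ 456.4 -152.6  454.7  128.2] -12.218709175116544
40 102 450 [ 481.6 -152.9  480.   128.6] -12.155105707276235
80 108 445 [ 512.  -152.   510.5  128.7] -11.664067186230938
150 117 438 [ 569.9 -151.6  568.5  130.4] -10.616804133855368
200 123 432 [ 615.3 -151.7  614.   130.8] -10.449341925473902
plate plane [-98.2 114.6 347.3] [551.  -40.6 288.5]
lip z 284.3913086735564 lip edge [[508.2 -72.8 284.4]
 [507.5  53.9 284.4]] shoulder [[529.7 -72.9 288.5]
 [529.   54.6 288.5]]
rib end [573.9  -9.6 298.4] [576.3  -9.7 318.7]
```

```bash
python3 - <<'E'
from h import *
np.set_printoptions(precision=1,suppress=True)
from cell import vision
for n,us in(("top",(296,310,325)),):
    p=vision.camera_params(n); d=np.load(f"pics/{n}0.npy"); P=cloud(p,d)
    for u in us:
        print(u); 
        for v in list(range(136,160,2))+list(range(180,226,2)): print(v,P[v,u])
E
```

```text
296
136 [708.4  25.8 123. ]
138 [704.   25.8 118.3]
140 [690.   26.6 141.3]
142 [686.7  26.6 133.7]
144 [681.   26.7 132.9]
146 [673.8  27.  136.5]
148 [667.3  27.3 138.5]
150 [661.5  27.4 138.1]
152 [657.4  27.4 132.3]
154 [652.9  27.5 127.8]
156 [646.3  27.7 129.7]
158 [655.   26.5  82.2]
180 [594.2  27.9  60.2]
182 [589.   27.9  56.9]
184 [584.1  28.   52.1]
186 [576.4  28.3  58.7]
188 [567.9  28.8  68.4]
190 [563.1  28.8  63.3]
192 [556.5  29.1  65.8]
194 [551.3  29.1  62.3]
196 [548.   29.   50.4]
198 [541.5  29.2  52.5]
200 [534.4  29.5  57.3]
202 [510.3  31.8 140.1]
204 [504.6  32.  139.9]
206 [499.2  32.1 138.9]
208 [493.1  32.3 141.1]
210 [488.   32.4 138.5]
212 [481.8  32.7 140.9]
214 [476.9  32.7 137.5]
216 [471.5  32.9 136.2]
218 [465.1  33.1 140. ]
220 [464.1  32.7 115.1]
222 [458.3  32.9 116. ]
224 [451.1  33.2 124.6]
310
136 [706.5 -14.4 125.4]
138 [691.6 -12.7 151.1]
140 [685.2 -12.4 152.5]
142 [683.7 -13.  139.6]
144 [674.7 -12.2 148.7]
146 [667.6 -11.8 152.5]
148 [661.2 -11.5 154. ]
150 [657.  -11.6 148.8]
152 [656.3 -12.3 132.7]
154 [650.  -12.1 133.6]
156 [646.6 -
[... 731 characters left out ...]
2.9]
148 [665.5 -55.  137.4]
150 [661.3 -55.2 132.2]
152 [656.2 -55.2 129.5]
154 [650.3 -55.  129.4]
156 [647.  -55.5 120.7]
158 [658.  -59.9  65.3]
180 [592.8 -57.9  57.2]
182 [587.8 -58.   53. ]
184 [580.4 -57.3  58. ]
186 [576.6 -57.8  49. ]
188 [569.6 -57.3  52.7]
190 [564.8 -57.5  47.5]
192 [557.6 -56.9  52. ]
194 [552.3 -56.9  48.8]
196 [545.5 -56.4  52.1]
198 [537.9 -55.6  58.8]
200 [512.6 -48.3 145.8]
202 [506.1 -47.7 150.1]
204 [500.7 -47.6 148.8]
206 [497.7 -48.4 136.5]
208 [491.6 -48.  138.4]
210 [484.6 -47.2 145. ]
212 [480.7 -47.7 136.3]
214 [474.6 -47.3 138.9]
216 [469.9 -47.5 134. ]
218 [466.2 -48.1 123.4]
220 [460.6 -47.9 123.4]
222 [455.8 -48.  118.3]
224 [450.7 -48.  115.2]
```

{"fn": "play_rows", "kwargs": {"slide": [[-15,0,-50],[-35,0,-105],[-55,0,-160],[-75,0,-215],[-95,0,-265]], "turn": [0,0,0,0,0], "fingers": [0,0,0,0,0]}}

```text
clock: 8.15
eef_pos: [696.3, -5.6, 528.5]
tool_rot: [3.138, 0.004, -3.132]
force: [2.2, -1.0, -2.2]
width: 11.1
```

{"fn": "play_rows", "kwargs": {"slide": [[0,0,-20],[0,0,-40],[0,0,-60],[0,0,-80]], "turn": [0,0,0,0], "fingers": [0,0,0,0]}}

```text
clock: 8.65
eef_pos: [678.5, -4.5, 582.3]
tool_rot: [3.138, 0.038, -3.13]
force: [-1.1, 0.2, -3.4]
width: 10.8
```

```bash
python3 snap.py f
```

```text
{'clock': np.float64(8.65), 'qpos': array([-0.074,  0.61 ,  0.145,  0.516, -0.097,  1.98 ,  1.585]), 'eef_pos': array([678.494,  -4.479, 582.274]), 'tool_rot': array([ 3.138,  0.038, -3.13 ]), 'force': array([-1.087,  0.196, -3.45 ]), 'torque': array([ 0.01 ,  0.066, -0.002]), 'width': np.float64(10.847)}
```

{"fn": "play_rows", "kwargs": {"slide": [[0,0,-30],[0,0,-60],[0,0,-90],[0,0,-110]], "turn": [0,0,0,0], "fingers": [0,0,0,0]}}

```text
clock: 9.15
eef_pos: [653.4, -1.2, 668.0]
tool_rot: [3.114, 0.185, 3.135]
force: [1.7, -1.3, -3.9]
width: 11.1
```

```bash
python3 snap.py f
```

```text
{'clock': np.float64(9.15), 'qpos': array([-0.17 ,  0.512,  0.476,  0.498, -0.322,  1.981,  1.641]), 'eef_pos': array([653.361,  -1.168, 667.993]), 'tool_rot': array([3.114, 0.185, 3.135]), 'force': array([ 1.652, -1.28 , -3.898]), 'torque': array([-0.13 ,  0.183, -0.036]), 'width': np.float64(11.091)}
```

```bash
cat >> h.py <<'E'
E_=lambda r: R.from_euler('xyz',r)
RG=E_([-3.139,-.006,3.121]); RC0=R.from_euler('z',-0.0225)   # cover flat at grasp
RTC=RG.inv()*RC0   # cover in tool
# cover origin in tool frame (tool axes): 
CO=np.array([15.1,0.0,-17.8])
def cover(pos,rot):
    T=E_(rot); Rc=T*RTC; o=np.array(pos)+T.apply(CO)
    lip=o+Rc.apply([-80,0,0]); fe=o+Rc.apply([80,0,0])
    m=Rc.as_matrix(); tilt=np.arccos(m[2,2])
    return dict(R=Rc,o=o,lip=lip,fe=fe,tilt=tilt,pitch=np.arcsin(m[2,0]),roll=np.arcsin(m[2,1]),yaw=np.arctan2(m[1,0],m[0,0]))
E
python3 - <<'E'
from h import *
np.set_printoptions(precision=4,suppress=True)
r=[3.114,.185,3.135]; print("tool z",E_(r).as_matrix()[:,2])
print(cover([653.4,-1.2,668],r))
E
```

```text
tool z [ 0.1841  0.0264 -0.9826]
{'R': Rotation.from_matrix(array([[ 0.9818,  0.0029, -0.19  ],
                            [-0.0086,  0.9995, -0.0289],
                            [ 0.1898,  0.03  ,  0.9814]])), 'o': array([635.2818,  -1.5716, 682.712 ]), 'lip': array([556.7387,  -0.8868, 667.5295]), 'fe': array([713.8249,  -2.2565, 697.8945]), 'tilt': np.float64(0.19334439989007454), 'pitch': np.float64(0.19093928148505304), 'roll': np.float64(0.03003227439011741), 'yaw': np.float64(-0.008718855181296739)}
```

```bash
cat > go.py <<'E'
import sys
from h import *
from cell import ctrl
np.set_printoptions(precision=3,suppress=True)
def now():
    s=ctrl.read_state(); c=cover(s['eef_pos'],s['tool_rot'])
    print("t%.2f"%s['clock'],"lip",c['lip'],"fe",c['fe'],"pitch %.3f roll %.3f yaw %.3f tilt %.3f"%(c['pitch'],c['roll'],c['yaw'],c['tilt']),"F",s['force'],"M",s['torque'],"w %.1f"%s['width'],"eef",s['eef_pos'],"rot",s['tool_rot'])
    return s,c
def slide(s,tgt,turn):
    T=E_(s['tool_rot']); lt=CO+RTC.apply([-80,0,0])
    return T.inv().apply(np.array(tgt)-np.array(s['eef_pos'])-(T*R.from_euler('z',turn)).apply(lt))
if __name__=="__main__":
    s,c=now()
    a=list(map(float,sys.argv[1:]))
    if a: print("slide",slide(s,a[:3],a[3] if len(a)>3 else 0))
E
python3 go.py 535 -12 300 -0.017; python3 go.py 535 -12 200 -0.017; sed -i 's/^/&/' go.py; python3 - <<'E'
E
```

```text
t9.15 lip [556.7    -0.904 667.516] fe [713.784  -2.205 697.892] pitch 0.191 roll 0.030 yaw -0.008 tilt 0.193 F [ 1.652 -1.28  -3.898] M [-0.13   0.183 -0.036] w 11.1 eef [653.361  -1.168 667.993] rot [3.114 0.185 3.135]
slide [ 88.901 -19.596 356.806]
t9.15 lip [556.7    -0.904 667.516] fe [713.784  -2.205 697.892] pitch 0.191 roll 0.030 yaw -0.008 tilt 0.193 F [ 1.652 -1.28  -3.898] M [-0.13   0.183 -0.036] w 11.1 eef [653.361  -1.168 667.993] rot [3.114 0.185 3.135]
slide [107.303 -22.343 455.06 ]
```

{"fn": "play_rows", "kwargs": {"slide": [[10,-2,40],[22,-5,90],[35,-8,140],[47,-10,190],[60,-13,240]], "turn": [0,-0.005,-0.01,-0.015,-0.017], "fingers": [0,0,0,0,0]}}

```text
clock: 9.78
eef_pos: [637.5, -6.9, 420.4]
tool_rot: [3.116, 0.187, -3.13]
force: [0.7, 0.8, -3.2]
width: 10.9
```

```bash
python3 go.py 535 -12 220 0
```

```text
t9.78 lip [540.861  -8.36  419.704] fe [697.882  -6.816 450.399] pitch 0.193 roll 0.028 yaw 0.010 tilt 0.195 F [ 0.655  0.826 -3.247] M [-0.04   0.218  0.008] w 10.9 eef [637.511  -6.912 420.377] rot [ 3.116  0.187 -3.13 ]
slide [ 42.949  -8.596 194.963]
```

{"fn": "play_rows", "kwargs": {"slide": [[10,-2,45],[21,-4,95],[32,-6,145],[41,-8,185],[43,-9,195]], "turn": [0,0,0,0,0], "fingers": [0,0,0,0,0]}}

```text
clock: 10.4
eef_pos: [629.4, -10.4, 218.7]
tool_rot: [3.115, 0.182, -3.129]
force: [-0.8, -0.4, -4.2]
width: 10.8
```

```bash
python3 go.py 535 -12 150 0; python3 snap.py g wrist side:120,120,330,330,3
```

```text
t10.40 lip [532.707 -11.905 218.519] fe [689.867 -10.32  248.49 ] pitch 0.188 roll 0.029 yaw 0.010 tilt 0.191 F [-0.814 -0.351 -4.178] M [-0.027  0.294 -0.018] w 10.8 eef [629.358 -10.417 218.747] rot [ 3.115  0.182 -3.129]
slide [10.181 -1.932 67.77 ]
{'clock': np.float64(10.4), 'qpos': array([-0.275,  0.515,  0.4  ,  1.765, -0.348,  0.742,  1.886]), 'eef_pos': array([629.358, -10.417, 218.747]), 'tool_rot': array([ 3.115,  0.182, -3.129]), 'force': array([-0.814, -0.351, -4.178]), 'torque': array([-0.027,  0.294, -0.018]), 'width': np.float64(10.786)}
```

View pics/gwrist.png

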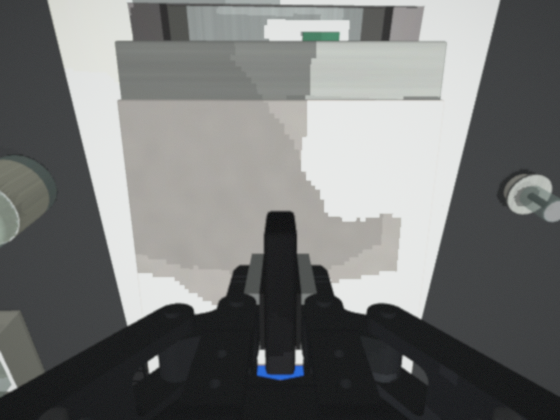

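View pics/gsidec.png

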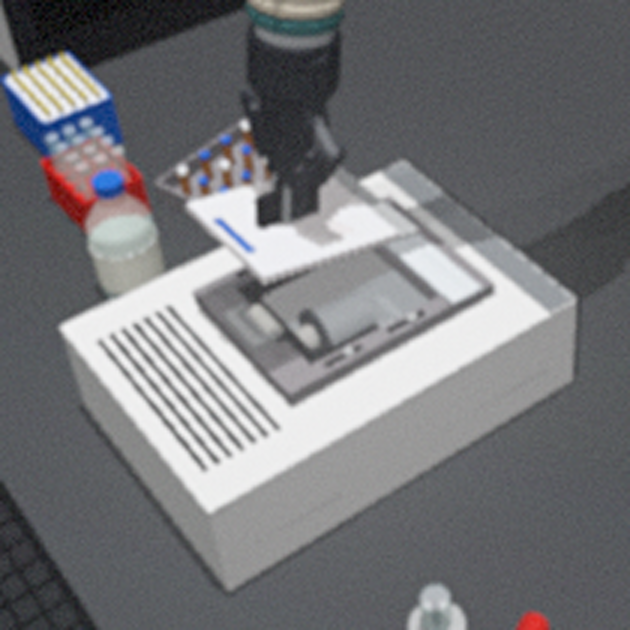

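```bash
python3 - <<'E'
from h import *
np.set_printoptions(precision=1,suppress=True)
p=np.load("pics/gwristp.npy",allow_pickle=True).item(); d=np.load("pics/gwrist.npy"); P=cloud(p,d); im=cv2.imread("pics/gwrist.png")
for v in (0,2,4,6,8,12,20): print(v,P[v,150],P[v,200],P[v,300],P[v,410])
print("lip top",np.median(P[44:52,150:180].reshape(-1,3),0),np.median(P[44:52,390:430].reshape(-1,3),0),np.median(P[92:98,150:180].reshape(-1,3),0),np.median(P[92:98,390:430].reshape(-1,3),0))
print("plate",np.median(P[104:110,150:180].reshape(-1,3),0),np.median(P[104:110,390:430].reshape(-1,3),0), np.median(P[240:256,150:180].reshape(-1,3),0),np.median(P[240:256,390:410].reshape(-1,3),0))
print("ledge edge",onplane(p,[[140,5],[300,6],[415,8]],139.5))
print("surround sides z138",onplane(p,[[131,15],[423,15],[136,30],[420,30]],138))
cv2.imwrite("pics/gwc.png",cv2.resize(im[0:110,90:470],None,fx=2.1,fy=5,interpolation=cv2.INTER_CUBIC))
E
```

```text
0 [513.6 -84.3 139.3] [513.1 -55.9 139.9] [512.1   1.1 141.4] [510.9  64.7 140.5]
2 [514.7 -84.1 140.6] [514.1 -55.9 140.5] [513.1   1.2 140.9] [511.8  65.2 139.7]
4 [515.6 -84.5 139.7] [514.2 -58.8 123.4] [513.8   1.5 136.8] [512.9  64.9 141. ]
6 [516.6 -84.7 139.4] [511.6 -70.7  52.8] [513.9   3.  118.8] [513.8  65.8 139. ]
8 [517.5 -85.2 138.2] [513.  -70.8  53.1] [511.6   8.   53.4] [514.7  66.5 137.6]
12 [519.6 -85.1 139.7] [515.8 -71.1  53. ] [514.3   8.2  52.3] [516.8  66.6 138.4]
20 [523.7 -85.3 140.9] [521.4 -71.5  53.3] [519.9   8.5  52. ] [521.   67.3 138.6]
lip top [534.7 -57.  222.4] [533.   38.1 225.1] [551.9 -58.6 225.7] [550.2  40.  228.5]
plate [555.7 -57.8 230.5] [554.   39.  233.2] [614.6 -62.3 241.5] [612.7  41.3 244.5]
ledge edge [[516.2 -90.3 139.5]
 [515.    1.4 139.5]
 [514.8  68.8 139.5]]
surround sides z138 [[521.3 -96.8 138. ]
 [518.2  74.8 138. ]
 [529.1 -95.1 138. ]
 [526.2  74.5 138. ]]
```

View pics/gwc.png

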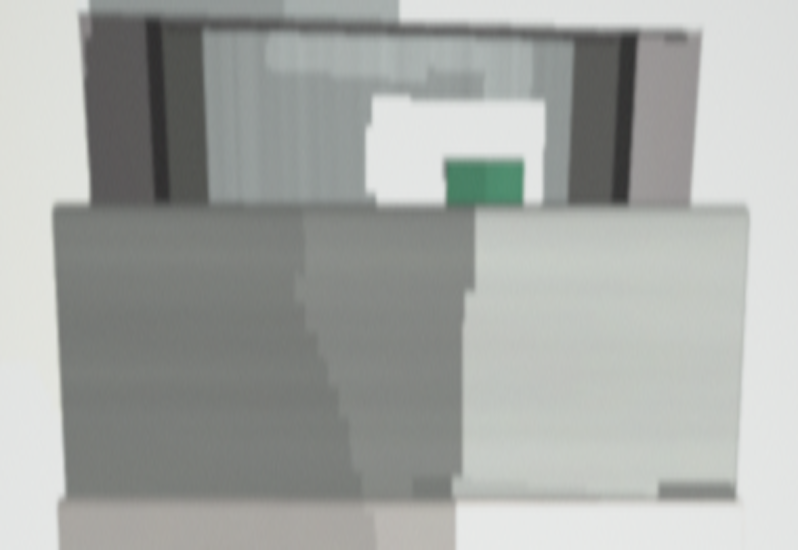

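```bash
python3 go.py 527 -11.6 160 0;python3 go.py 527 -11.6 140 0
```

```text
t10.50 lip [535.011 -12.447 220.375] fe [692.027 -10.917 251.092] pitch 0.193 roll 0.028 yaw 0.010 tilt 0.195 F [ 0.266 -0.437 -2.698] M [-0.033  0.293 -0.027] w 11.0 eef [631.66  -11.004 221.061] rot [ 3.116  0.187 -3.13 ]
slide [19.099 -0.562 57.835]
t10.50 lip [535.011 -12.447 220.375] fe [692.027 -10.917 251.092] pitch 0.193 roll 0.028 yaw 0.010 tilt 0.195 F [ 0.266 -0.437 -2.698] M [-0.033  0.293 -0.027] w 11.0 eef [631.66  -11.004 221.061] rot [ 3.116  0.187 -3.13 ]
slide [22.822 -1.073 77.479]
```

{"fn": "play_rows", "kwargs": {"slide": [[6,0,20],[13,0,40],[19,0,58],[19,0,58],[19,0,58]], "turn": [0,0,0,0,0], "fingers": [0,0,0,0,0]}}

```text
clock: 11.12
eef_pos: [625.7, -9.8, 162.9]
tool_rot: [3.116, 0.191, -3.13]
force: [-0.5, 0.5, -3.6]
width: 11.1
```

```bash
python3 go.py 527 -11.6 134 0;python3 go.py 526 -11.6 128 0
```

```text
t11.12 lip [529.063 -11.216 161.781] fe [685.948  -9.687 193.16 ] pitch 0.197 roll 0.028 yaw 0.010 tilt 0.199 F [-0.517  0.467 -3.589] M [-0.07   0.272 -0.003] w 11.1 eef [625.709  -9.774 162.875] rot [ 3.116  0.191 -3.13 ]
slide [ 7.316 -1.057 26.862]
t11.12 lip [529.063 -11.216 161.781] fe [685.948  -9.687 193.16 ] pitch 0.197 roll 0.028 yaw 0.010 tilt 0.199 F [-0.517  0.467 -3.589] M [-0.07   0.272 -0.003] w 11.1 eef [625.709  -9.774 162.875] rot [ 3.116  0.191 -3.13 ]
slide [ 9.439 -1.193 32.56 ]
```

{"fn": "play_rows", "kwargs": {"slide": [[3,-1,9],[5,-1,18],[7,-1,27],[7,-1,27],[7,-1,27]], "turn": [0,0,0,0,0], "fingers": [0,0,0,0,0]}}

```text
clock: 11.75
eef_pos: [624.1, -10.2, 134.9]
tool_rot: [3.116, 0.191, -3.13]
force: [0.6, -0.7, -2.7]
width: 11.5
```

```bash
python3 snap.py h wrist side:120,120,330,330,3; python3 go.py 526 -11.6 128 0
```

```text
{'clock': np.float64(11.75), 'qpos': array([-0.221,  0.607,  0.318,  1.874, -0.429,  0.531,  1.966]), 'eef_pos': array([624.112, -10.189, 134.938]), 'tool_rot': array([ 3.116,  0.191, -3.13 ]), 'force': array([ 0.551, -0.711, -2.664]), 'torque': array([-0.112,  0.319, -0.021]), 'width': np.float64(11.451)}
t11.85 lip [527.665 -11.617 134.149] fe [684.53  -10.102 165.629] pitch 0.198 roll 0.028 yaw 0.010 tilt 0.200 F [-0.778  0.108 -3.317] M [-0.029  0.326  0.012] w 10.9 eef [624.31  -10.184 135.305] rot [ 3.116  0.192 -3.13 ]
slide [ 2.808 -0.112  5.717]
```

View pics/hwrist.png

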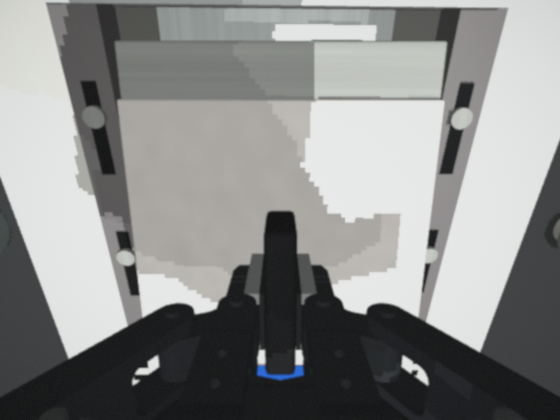

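View pics/hsidec.png

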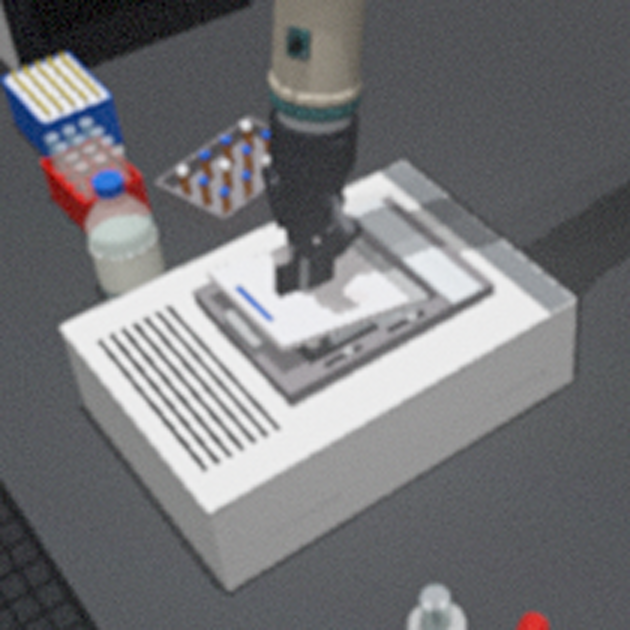

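{"fn": "play_rows", "kwargs": {"slide": [[1,0,2],[2,0,4],[3,0,6],[3,0,6]], "turn": [0,0,0,0], "fingers": [0,0,0,0]}}

```text
clock: 12.35
eef_pos: [622.3, -10.0, 128.6]
tool_rot: [3.116, 0.192, -3.13]
force: [0.4, 0.1, -3.6]
width: 10.8
```

```bash
python3 go.py 514 -11.6 127 0; python3 go.py 504 -11.6 126.5 0;  python3 - <<'E'
from h import *
np.set_printoptions(precision=1,suppress=True)
p=np.load("pics/hwristp.npy",allow_pickle=True).item(); d=np.load("pics/hwrist.npy"); P=cloud(p,d)
for v in (1,3,5,7,9,12): print(v,P[v,80],P[v,200],P[v,250],P[v,440])
print("lip",np.median(P[44:48,150:180].reshape(-1,3),0),np.median(P[44:48,390:430].reshape(-1,3),0))
print(onplane(p,[[200,4],[300,4]],139.5),onplane(p,[[98,30],[460,30]],138),P[43,118:122],P[43,440:445])
E
```

```text
t12.35 lip [525.614 -11.47  127.461] fe [682.495  -9.955 158.859] pitch 0.198 roll 0.028 yaw 0.010 tilt 0.200 F [ 0.426  0.078 -3.619] M [-0.061  0.36   0.026] w 10.8 eef [622.26  -10.037 128.567] rot [ 3.116  0.192 -3.13 ]
slide [11.49   0.052 -1.758]
t12.35 lip [525.614 -11.47  127.461] fe [682.495  -9.955 158.859] pitch 0.198 roll 0.028 yaw 0.010 tilt 0.200 F [ 0.426  0.078 -3.619] M [-0.061  0.36   0.026] w 10.8 eef [622.26  -10.037 128.567] rot [ 3.116  0.192 -3.13 ]
slide [21.401  0.206 -3.168]
1 [514.4 -84.6 140.3] [513.6 -41.4 140.6] [513.3 -23.2 140.5] [512.   47.  140.3]
3 [514.9 -85.8 138.1] [514.2 -41.5 140.2] [513.9 -23.2 140.8] [512.7  46.8 141.1]
5 [515.6 -85.2 139.7] [514.1 -44.4 123.1] [513.7 -24.1 123.5] [513.4  46.6 142. ]
7 [516.2 -85.9 138.6] [512.  -56.3  53.2] [514.2 -24.4 116.5] [513.1  54.3 124.1]
9 [516.9 -85.6 139.6] [521.6 -16.2 290.9] [512.4 -27.5  51.8] [513.4  58.3 115. ]
12 [517.8 -86.6 137.9] [514.5 -56.7  52.3] [514.  -27.5  52.4] [514.8  55.9 121.2]
lip [528.7 -56.8 137.8] [527.1  38.3 140.4]
[[514.5 -41.7 139.5]
 [513.8  -4.8 139.5]] [[523.7 -81.2 138. ]
 [521.4  58.  138. ]] [[528.1 -74.4 138.2]
 [528.1 -74.1 138.1]
 [528.1 -74.2 136.9]
 [528.1 -73.8 136.9]] [[526.   50.  140.7]
 [526.1  50.8 139.7]
 [526.1  51.4 139.3]
 [526.   51.3 140.5]
 [526.   51.5 140.7]]
```

{"fn": "play_rows", "kwargs": {"slide": [[2.3,0,-0.3],[4.6,0,-0.7],[6.9,0,-1],[9.2,0,-1.3],[11.5,0,-1.5]], "turn": [0,0,0,0,0], "fingers": [0,0,0,0,0]}}

```text
clock: 12.98
eef_pos: [610.5, -10.2, 127.9]
tool_rot: [3.116, 0.192, -3.13]
force: [0.2, 0.1, -3.8]
width: 10.8
```

```bash
python3 go.py 505 -11.6 126 0
```

```text
t12.97 lip [513.877 -11.636 126.755] fe [670.759 -10.116 158.153] pitch 0.198 roll 0.028 yaw 0.010 tilt 0.200 F [ 0.21   0.138 -3.804] M [-0.057  0.318  0.028] w 10.8 eef [610.523 -10.2   127.861] rot [ 3.116  0.192 -3.13 ]
slide [ 8.857  0.165 -0.945]
```

{"fn": "play_rows", "kwargs": {"slide": [[1.5,0,-0.1],[3,0,-0.2],[4.5,0,-0.4],[6,0,-0.6],[7.5,0,-0.7]], "turn": [0,0,0,0,0], "fingers": [0,0,0,0,0]}}

```text
clock: 13.6
eef_pos: [602.9, -10.3, 127.1]
tool_rot: [3.116, 0.192, -3.13]
force: [0.7, 0.8, -4.2]
width: 11.0
```

```bash
python3 go.py 500 -11.6 125.5 0; python3 snap.py i wrist side:120,120,330,330,3
```

```text
t13.60 lip [506.271 -11.75  126.035] fe [663.152 -10.242 157.436] pitch 0.198 roll 0.028 yaw 0.010 tilt 0.200 F [ 0.696  0.768 -4.224] M [-0.08   0.28   0.003] w 11.0 eef [602.917 -10.321 127.143] rot [ 3.116  0.192 -3.13 ]
slide [ 6.256  0.241 -0.663]
{'clock': np.float64(13.6), 'qpos': array([-0.213,  0.592,  0.301,  1.937, -0.441,  0.48 ,  1.984]), 'eef_pos': array([602.917, -10.321, 127.143]), 'tool_rot': array([ 3.116,  0.192, -3.13 ]), 'force': array([ 0.696,  0.768, -4.224]), 'torque': array([-0.08 ,  0.28 ,  0.003]), 'width': np.float64(10.988)}
```

View pics/iwrist.png

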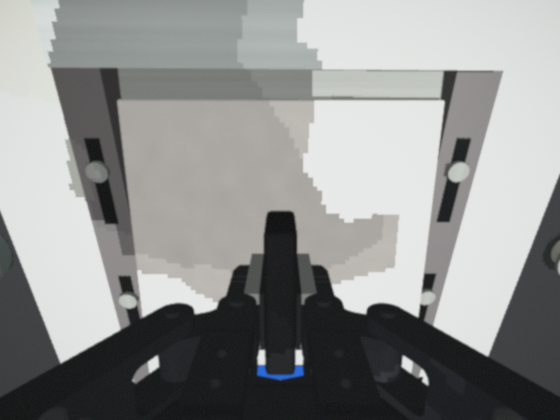

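{"fn": "play_rows", "kwargs": {"slide": [[1,0,-0.1],[2,0,-0.2],[3,0,-0.3],[4,0,-0.4],[5,0,-0.5]], "turn": [0,0,0,0,0], "fingers": [0,0,0,0,0]}}

```text
clock: 14.32
eef_pos: [597.7, -10.4, 126.6]
tool_rot: [3.116, 0.191, -3.13]
force: [0.2, -0.3, -4.4]
width: 10.8
```

{"fn": "play_rows", "kwargs": {"slide": [[0.8,0,-0.1],[1.6,0,-0.2]], "turn": [0,0], "fingers": [0,0]}}

```text
clock: 14.58
eef_pos: [596.6, -10.5, 126.7]
tool_rot: [3.116, 0.192, -3.13]
force: [1.9, -0.9, -3.8]
width: 11.4
```

{"fn": "play_rows", "kwargs": {"slide": [[0.8,0,-0.1],[1.3,0,-0.2]], "turn": [0,0], "fingers": [0,0]}}

```text
clock: 14.82
eef_pos: [596.4, -10.7, 127.1]
tool_rot: [3.116, 0.195, -3.131]
force: [2.9, 0.9, -3.8]
width: 10.6
```

```bash
python3 go.py 497 -11.6 125.5 0
```

```text
t14.82 lip [499.718 -12.07  125.719] fe [656.504 -10.674 157.598] pitch 0.201 roll 0.028 yaw 0.009 tilt 0.203 F [ 2.912  0.887 -3.837] M [-0.011 -0.399 -0.219] w 10.6 eef [596.362 -10.718 127.121] rot [ 3.116  0.195 -3.131]
slide [ 2.704  0.508 -0.297]
```

{"fn": "play_rows", "kwargs": {"slide": [[1,0,0],[1.5,0,0],[1.5,0,0]], "turn": [0,0,0], "fingers": [0,0,0]}}

```text
clock: 15.2
eef_pos: [596.2, -10.9, 127.4]
tool_rot: [3.116, 0.197, -3.131]
force: [5.0, 0.6, -2.8]
width: 10.7
```

```bash
python3 go.py 499 -11.6 124 0
```

```text
t15.20 lip [499.561 -12.173 125.762] fe [656.263 -10.828 158.052] pitch 0.203 roll 0.028 yaw 0.009 tilt 0.205 F [ 4.983  0.644 -2.815] M [-0.012 -0.929 -0.262] w 10.7 eef [596.201 -10.857 127.417] rot [ 3.116  0.197 -3.131]
slide [0.89  0.538 1.633]
```

```bash
python3 go.py 500.2 -11.8 123 0
```

```text
t15.20 lip [499.561 -12.173 125.762] fe [656.263 -10.828 158.052] pitch 0.203 roll 0.028 yaw 0.009 tilt 0.205 F [ 4.983  0.644 -2.815] M [-0.012 -0.929 -0.262] w 10.7 eef [596.201 -10.857 127.417] rot [ 3.116  0.197 -3.131]
slide [-0.089  0.295  2.843]
```

{"fn": "play_rows", "kwargs": {"slide": [[0,0.2,0.7],[0,0.3,1.4],[0,0.3,2.2],[0,0.3,2.8]], "turn": [0,0,0,0], "fingers": [0,0,0,0]}}

```text
clock: 15.7
eef_pos: [596.6, -10.4, 124.7]
tool_rot: [3.116, 0.197, -3.131]
force: [2.9, 0.0, 0.3]
width: 11.0
```

```bash
python3 go.py 500.2 -11.8 121 0
```

```text
t15.70 lip [499.968 -11.768 123.03 ] fe [656.68  -10.408 155.272] pitch 0.203 roll 0.028 yaw 0.009 tilt 0.205 F [2.884 0.039 0.263] M [-0.075 -0.164 -0.142] w 11.0 eef [596.608 -10.44  124.656] rot [ 3.116  0.197 -3.131]
slide [ 0.17  -0.086  2.035]
```

{"fn": "play_rows", "kwargs": {"slide": [[-0.2,0,0.7],[-0.3,0,1.2]], "turn": [0,0], "fingers": [0,0]}}

```text
clock: 15.95
eef_pos: [596.9, -10.3, 123.7]
tool_rot: [3.116, 0.197, -3.131]
force: [0.7, 0.8, 3.6]
width: 10.8
```

```bash
python3 go.py
```

```text
t15.95 lip [500.242 -11.634 122.128] fe [656.968 -10.233 154.3  ] pitch 0.202 roll 0.028 yaw 0.009 tilt 0.204 F [0.67  0.806 3.596] M [-0.184  0.315 -0.149] w 10.8 eef [596.882 -10.276 123.711] rot [ 3.116  0.197 -3.131]
```

{"fn": "play_rows", "kwargs": {"slide": [[-0.2,0,0.4],[-0.2,0,0.6],[-0.2,0,0.6]], "turn": [0,0,0], "fingers": [0,0,0]}}

```text
clock: 16.32
eef_pos: [597.0, -10.2, 123.3]
tool_rot: [3.116, 0.196, -3.13]
force: [1.3, 1.3, 4.7]
width: 11.0
```

```bash
python3 go.py; python3 snap.py j wrist
```

```text
t16.32 lip [500.397 -11.575 121.697] fe [657.13  -10.166 153.833] pitch 0.202 roll 0.028 yaw 0.009 tilt 0.204 F [1.26  1.304 4.736] M [-0.207  0.354 -0.13 ] w 11.0 eef [597.037 -10.209 123.258] rot [ 3.116  0.196 -3.13 ]
{'clock': np.float64(16.325), 'qpos': array([-0.208,  0.589,  0.29 ,  1.96 , -0.449,  0.454,  1.993]), 'eef_pos': array([597.037, -10.209, 123.258]), 'tool_rot': array([ 3.116,  0.196, -3.13 ]), 'force': array([1.26 , 1.304, 4.736]), 'torque': array([-0.207,  0.354, -0.13 ]), 'width': np.float64(10.988)}
```

View pics/jwrist.png

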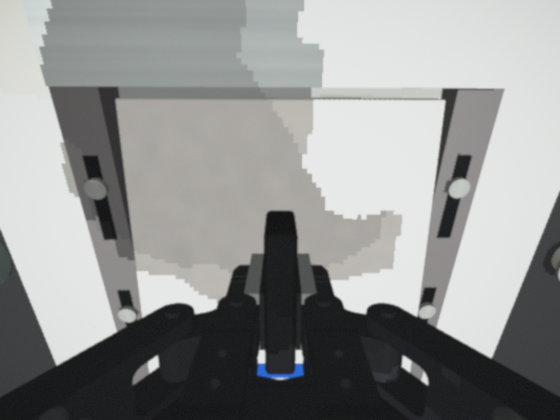

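{"fn": "play_rows", "kwargs": {"slide": [[0,0,0],[0,0,0],[0,0,0],[0,0,0],[0,0,0]], "turn": [0,0,0,0,0], "fingers": [0.06,0.08,0.1,0.11,0.115]}}

```text
clock: 17.0
eef_pos: [597.1, -10.2, 123.2]
tool_rot: [3.116, 0.196, -3.13]
force: [1.9, -0.1, 4.6]
width: 11.2
```

```bash
python3 go.py
```

```text
t17.00 lip [500.416 -11.546 121.684] fe [657.149 -10.136 153.821] pitch 0.202 roll 0.028 yaw 0.009 tilt 0.204 F [ 1.915 -0.062  4.62 ] M [-0.243  0.391 -0.129] w 11.2 eef [597.057 -10.179 123.245] rot [ 3.116  0.196 -3.13 ]
```

{"fn": "play_rows", "kwargs": {"slide": [[0,0,0],[0,0,0],[0,0,0]], "turn": [0,0,0], "fingers": [0.12,0.125,0.125]}}

```text
clock: 17.38
eef_pos: [597.1, -10.2, 123.3]
tool_rot: [3.116, 0.196, -3.13]
force: [1.2, 1.2, 4.3]
width: 11.0
```

```bash
python3 go.py
```

```text
t17.38 lip [500.427 -11.575 121.693] fe [657.158 -10.165 153.838] pitch 0.202 roll 0.028 yaw 0.009 tilt 0.204 F [1.236 1.173 4.333] M [-0.191  0.393 -0.145] w 11.0 eef [597.067 -10.209 123.259] rot [ 3.116  0.196 -3.13 ]
```

{"fn": "play_rows", "kwargs": {"slide": [[0,0,0],[0,0,0],[0,0,0]], "turn": [0,0,0], "fingers": [0.127,0.13,0.13]}}

```text
clock: 17.75
eef_pos: [597.1, -10.1, 123.2]
tool_rot: [3.116, 0.196, -3.13]
force: [2.0, 0.3, 1.6]
width: 11.1
```

```bash
python3 go.py
```

```text
t17.75 lip [500.498 -11.505 121.579] fe [657.227 -10.087 153.732] pitch 0.202 roll 0.028 yaw 0.009 tilt 0.204 F [1.962 0.33  1.619] M [-0.188  0.128 -0.149] w 11.1 eef [597.138 -10.134 123.15 ] rot [ 3.116  0.196 -3.13 ]
```

```bash
cat > cov.py <<'E'
from h import *
from cell import vision
import sys
np.set_printoptions(precision=2,suppress=True)
p=vision.camera_params("wrist"); im,d=vision.get_image("wrist"); cv2.imwrite(f"pics/{sys.argv[1]}wrist.png",im)
P=cloud(p,d)
# plate top plane fit
q=np.concatenate([P[108:150,140:260].reshape(-1,3),P[108:150,310:420].reshape(-1,3),P[150:240,150:250].reshape(-1,3),P[150:240,320:400].reshape(-1,3)])
for _ in range(4):
    A=np.c_[q[:,0]-580,q[:,1]+11,np.ones(len(q))]; k=np.linalg.lstsq(A,q[:,2],rcond=None)[0]; r=q[:,2]-A@k; q=q[abs(r)<max(2.5*np.median(abs(r))*1.48,.5)]
print("plate top: slope x %.4f y %.4f z(580,-11) %.2f  n%d -> underside at lip500 %.1f at fe 657 %.1f"%(*k,len(q),k[2]-8-80*k[0],k[2]-8+77*k[0]))
E
python3 cov.py k; python3 go.py
```

```text
plate top: slope x 0.1885 y 0.0239 z(580,-11) 147.13  n25384 -> underside at lip500 124.0 at fe 657 153.7
t17.80 lip [500.471 -11.497 121.575] fe [657.204 -10.088 153.714] pitch 0.202 roll 0.028 yaw 0.009 tilt 0.204 F [1.735 1.194 1.845] M [-0.155  0.076 -0.151] w 11.2 eef [597.112 -10.131 123.137] rot [ 3.116  0.196 -3.13 ]
```

{"fn": "play_rows", "kwargs": {"slide": [[0,0,0],[0,0,0],[0,0,0]], "turn": [0,0,0], "fingers": [0.131,0.132,0.132]}}

```text
clock: 18.18
eef_pos: [597.1, -10.2, 123.1]
tool_rot: [3.116, 0.196, -3.13]
force: [2.2, 1.3, 1.8]
width: 11.5
```

```bash
python3 cov.py l; python3 go.py
```

```text
plate top: slope x 0.1893 y 0.0243 z(580,-11) 147.17  n25338 -> underside at lip500 124.0 at fe 657 153.7
t18.23 lip [500.46  -11.51  121.548] fe [657.193 -10.102 153.685] pitch 0.202 roll 0.028 yaw 0.009 tilt 0.204 F [2.525 1.123 2.652] M [-0.11   0.128 -0.158] w 11.8 eef [597.101 -10.145 123.109] rot [ 3.116  0.196 -3.13 ]
```

{"fn": "play_rows", "kwargs": {"slide": [[0,0,0],[0,0,0],[0,0,0]], "turn": [0,0,0], "fingers": [0.133,0.134,0.134]}}

```text
clock: 18.6
eef_pos: [597.2, -10.1, 123.1]
tool_rot: [3.116, 0.196, -3.13]
force: [3.2, 0.5, 0.8]
width: 11.4
```

```bash
python3 cov.py m; python3 go.py
```

```text
plate top: slope x 0.1879 y 0.0241 z(580,-11) 147.11  n25365 -> underside at lip500 124.1 at fe 657 153.6
t18.65 lip [500.518 -11.52  121.517] fe [657.248 -10.116 153.668] pitch 0.202 roll 0.028 yaw 0.009 tilt 0.204 F [2.581 0.039 0.574] M [-0.164 -0.041 -0.178] w 12.1 eef [597.158 -10.158 123.087] rot [ 3.116  0.196 -3.131]
```

{"fn": "play_rows", "kwargs": {"slide": [[0,0,0],[0,0,0],[0,0,0],[0,0,0]], "turn": [0,0,0,0], "fingers": [0.135,0.136,0.137,0.138]}}

```text
clock: 19.15
eef_pos: [597.1, -10.1, 123.0]
tool_rot: [3.116, 0.196, -3.13]
force: [2.2, -0.1, -0.4]
width: 11.9
```

```bash
python3 cov.py n; python3 go.py
```

```text
plate top: slope x 0.1877 y 0.0235 z(580,-11) 147.10  n25374 -> underside at lip500 124.1 at fe 657 153.5
t19.20 lip [500.547 -11.502 121.467] fe [657.276 -10.082 153.625] pitch 0.202 roll 0.028 yaw 0.009 tilt 0.204 F [ 2.511  0.716 -0.689] M [-0.113 -0.217 -0.095] w 11.8 eef [597.188 -10.131 123.041] rot [ 3.116  0.196 -3.13 ]
```

{"fn": "play_rows", "kwargs": {"slide": [[0,0,0],[0,0,0],[0,0,0],[0,0,0]], "turn": [0,0,0,0], "fingers": [0.139,0.14,0.141,0.142]}}

```text
clock: 19.7
eef_pos: [596.4, -10.2, 122.8]
tool_rot: [3.116, 0.195, -3.13]
force: [1.4, -0.2, 1.2]
width: 12.0
```

```bash
python3 cov.py o; python3 go.py
```

```text
plate top: slope x 0.1413 y 0.0185 z(580,-11) 143.19  n25338 -> underside at lip500 123.9 at fe 657 146.1
t19.75 lip [499.777 -11.561 121.357] fe [656.551 -10.145 153.291] pitch 0.201 roll 0.028 yaw 0.009 tilt 0.203 F [ 0.612 -0.074  0.012] M [-0.042  0.081 -0.006] w 12.1 eef [596.419 -10.19  122.793] rot [ 3.116  0.195 -3.13 ]
```

{"fn": "play_rows", "kwargs": {"slide": [[0,0,0],[0,0,0],[0,0,0],[0,0,0]], "turn": [0,0,0,0], "fingers": [0.15,0.2,0.3,0.45]}}

```text
clock: 20.25
eef_pos: [596.3, -10.2, 122.8]
tool_rot: [3.116, 0.195, -3.13]
force: [0.4, -0.3, -0.3]
width: 38.3
```

```bash
python3 cov.py q; python3 go.py; python3 snap.py q side:120,120,330,330,3
```

```text
plate top: slope x 0.1416 y 0.0182 z(580,-11) 143.22  n25389 -> underside at lip500 123.9 at fe 657 146.1
t20.30 lip [499.677 -11.517 121.344] fe [656.458 -10.086 153.247] pitch 0.201 roll 0.028 yaw 0.009 tilt 0.203 F [-0.41   0.485  0.09 ] M [-0.047  0.166  0.013] w 38.8 eef [596.32  -10.136 122.761] rot [ 3.116  0.195 -3.13 ]
{'clock': np.float64(20.3), 'qpos': array([-0.208,  0.589,  0.29 ,  1.961, -0.448,  0.454,  1.993]), 'eef_pos': array([596.32 , -10.136, 122.761]), 'tool_rot': array([ 3.116,  0.195, -3.13 ]), 'force': array([-0.41 ,  0.485,  0.09 ]), 'torque': array([-0.047,  0.166,  0.013]), 'width': np.float64(38.842)}
```

View pics/qwrist.png

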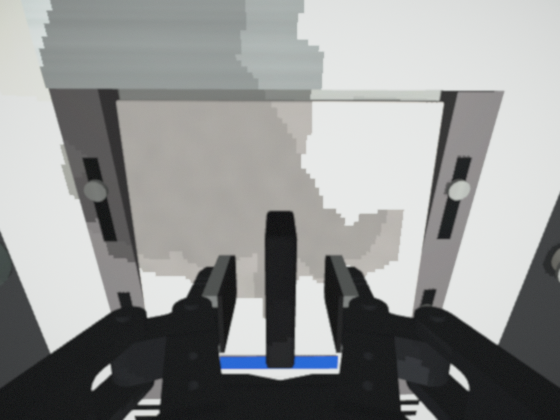

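View pics/qsidec.png

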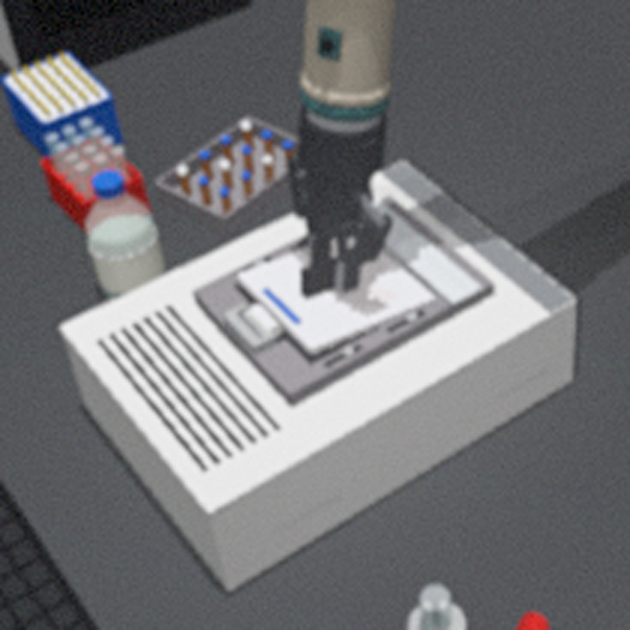

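{"fn": "play_rows", "kwargs": {"slide": [[-3,0,-10],[-10,0,-15],[-25,0,-12],[-40,0,-9],[-52,0,-6]], "turn": [0,0,0,0,0], "fingers": [0.45,0.45,0.45,0.45,0.45]}}

```text
clock: 20.98
eef_pos: [647.5, -9.6, 139.4]
tool_rot: [3.116, 0.196, -3.13]
force: [0.4, -0.3, -0.8]
width: 38.6
```

{"fn": "play_rows", "kwargs": {"slide": [[0,0,0],[0,0,0]], "turn": [0,0], "fingers": [0.45,0.45]}}

```text
clock: 21.22
eef_pos: [647.1, -9.7, 139.3]
tool_rot: [3.116, 0.196, -3.13]
force: [-1.1, -0.1, -0.8]
width: 38.4
```

```bash
python3 snap.py r wrist side:120,120,330,330,3; python3 - <<'E'
from h import *
np.set_printoptions(precision=1,suppress=True)
p=np.load("pics/rwristp.npy",allow_pickle=True).item(); d=np.load("pics/rwrist.npy"); P=cloud(p,d)
for u in (220,228,236,326,332,340): print(u,[P[v,u] for v in (250,256,260,270,290,310,330,345)])
E
```

```text
{'clock': np.float64(21.225), 'qpos': array([-0.223,  0.629,  0.328,  1.812, -0.424,  0.569,  1.952]), 'eef_pos': array([647.075,  -9.696, 139.331]), 'tool_rot': array([ 3.116,  0.196, -3.13 ]), 'force': array([-1.086, -0.094, -0.773]), 'torque': array([ 0.036,  0.183, -0.034]), 'width': np.float64(38.359)}
220 [array([640.4, -39.1, 151.3]), array([629.2, -35.8, 172.5]), array([628.7, -35.4, 176. ]), array([626.3, -34. , 185.8]), array([624.1, -32.1, 199.9]), array([628.8, -31.9, 204.3]), array([636. , -32.1, 206.2]), array([641.5, -32.2, 207.7])]
228 [array([640.6, -35.3, 151.1]), array([628.5, -32.4, 173.5]), array([628.1, -32. , 176.9]), array([626.4, -31. , 185.7]), array([631.8, -30.8, 190.7]), array([638.2, -30.7, 194.3]), array([645.6, -30.8, 197. ]), array([738.2, -43.2, 121.3])]
236 [array([640.9, -31.5, 150.7]), array([644. , -31.6, 151.3]), array([644.9, -31.4, 153.4]), array([651.3, -31.7, 152.8]), array([648.1, -30.1, 171.4]), array([679.7, -33.1, 150.1]), array([724.8, -37.3, 120.8]), array([738.6, -37.9, 121. ])]
326 [array([640.1,  12. , 152. ]), array([627.9,   7.9, 174.4]), array([629.6,   8. , 174.8]), array([632.6,   7.8, 177.6]), array([641.1,   8.1, 180. ]), array([648.5,   8.2, 183.7]), array([724. ,  22.7, 122.2]), array([738.7,  23.9, 121.6])]
332 [array([639.8,  14.9, 152.4]), array([627.9,  10.4, 174.4]), array([627.4,   9.8, 178. ]), array([625.4,   8.2, 187.1]), array([629.4,   7.5, 193.8]), array([636.6,   7.7, 196.4]), array([642.6,   7.6, 200.3]), array([739.9,  28.3, 120.7])]
340 [array([639.6,  18.7, 152.7]), array([628.4,  13.9, 173.8]), array([627.2,  13. , 178.2]), array([625.6,  11.3, 187. ]), array([622.5,   8.3, 202. ]), array([627.6,   8.1, 206. ]), array([634.5,   8.3, 208.1]), array([640.4,   8.7, 209.1])]
```

View pics/rwrist.png

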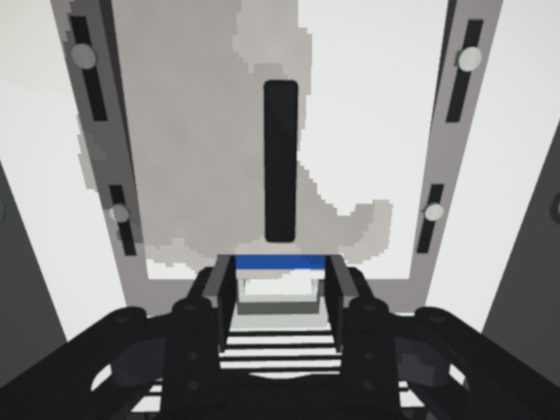

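View pics/rsidec.png

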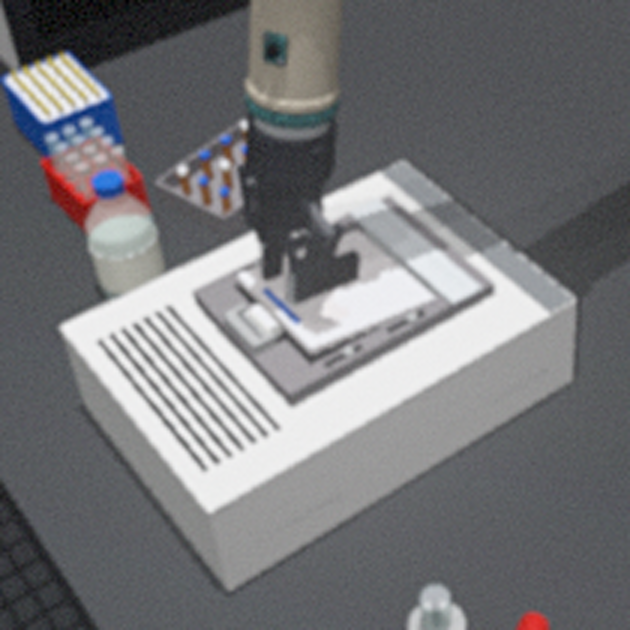

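{"fn": "play_rows", "kwargs": {"slide": [[3,0,6],[5,0,12],[5.5,0,17],[5.5,0,17]], "turn": [0,0,0,0], "fingers": [0.45,0.45,0.45,0.45]}}

```text
clock: 21.82
eef_pos: [644.5, -9.3, 120.9]
tool_rot: [3.116, 0.194, -3.13]
force: [-0.1, 0.2, 0.8]
width: 38.5
```

{"fn": "play_rows", "kwargs": {"slide": [[0.4,0,2],[0.8,0,4],[1,0,5]], "turn": [0,0,0], "fingers": [0.45,0.45,0.45]}}

```text
clock: 22.2
eef_pos: [644.4, -9.2, 115.7]
tool_rot: [3.116, 0.194, -3.13]
force: [0.5, 0.6, 0.3]
width: 38.6
```

{"fn": "play_rows", "kwargs": {"slide": [[0.2,0,1],[0.4,0,2],[0.6,0,3]], "turn": [0,0,0], "fingers": [0.45,0.45,0.45]}}

```text
clock: 22.58
eef_pos: [644.8, -9.2, 113.4]
tool_rot: [3.116, 0.195, -3.13]
force: [-3.0, 0.4, 7.9]
width: 38.6
```

{"fn": "play_rows", "kwargs": {"slide": [[0.2,0,1],[0.4,0,2],[0.6,0,3]], "turn": [0,0,0], "fingers": [0.45,0.45,0.45]}}

```text
clock: 22.95
eef_pos: [645.3, -9.2, 111.7]
tool_rot: [3.115, 0.197, -3.131]
force: [-3.7, 0.3, 9.3]
width: 38.5
```

```bash
python3 snap.py s wrist side:120,120,330,330,3
```

```text
{'clock': np.float64(22.95), 'qpos': array([-0.202,  0.662,  0.295,  1.839, -0.449,  0.504,  1.977]), 'eef_pos': array([645.26 ,  -9.176, 111.681]), 'tool_rot': array([ 3.115,  0.197, -3.131]), 'force': array([-3.682,  0.261,  9.293]), 'torque': array([-0.124,  0.585, -0.065]), 'width': np.float64(38.456)}
```

View pics/swrist.png

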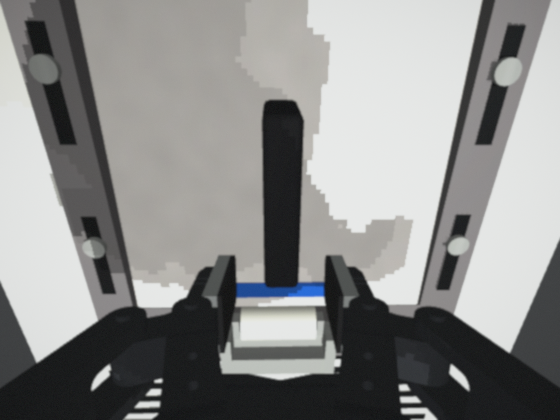

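{"fn": "play_rows", "kwargs": {"slide": [[0.5,0,1],[1,0,2],[1.3,0,3],[1.5,0,4]], "turn": [0,0,0,0], "fingers": [0.45,0.45,0.45,0.45]}}

```text
clock: 23.55
eef_pos: [645.8, -9.2, 109.5]
tool_rot: [3.115, 0.2, -3.131]
force: [-5.4, 0.9, 17.7]
width: 39.1
```

{"fn": "play_rows", "kwargs": {"slide": [[0.5,0,1],[1,0,2],[1.3,0,3],[1.5,0,4]], "turn": [0,0,0,0], "fingers": [0.45,0.45,0.45,0.45]}}

```text
clock: 24.05
eef_pos: [646.0, -9.2, 109.2]
tool_rot: [3.114, 0.204, -3.131]
force: [-12.3, 0.7, 32.6]
width: 38.4
```

```bash
python3 snap.py t wrist side:120,120,330,330,3
```

```text
{'clock': np.float64(24.05), 'qpos': array([-0.196,  0.664,  0.286,  1.846, -0.455,  0.488,  1.984]), 'eef_pos': array([646.033,  -9.198, 109.172]), 'tool_rot': array([ 3.114,  0.204, -3.131]), 'force': array([-12.343,   0.736,  32.558]), 'torque': array([-0.235,  1.724, -0.143]), 'width': np.float64(38.434)}
```

View pics/twrist.png

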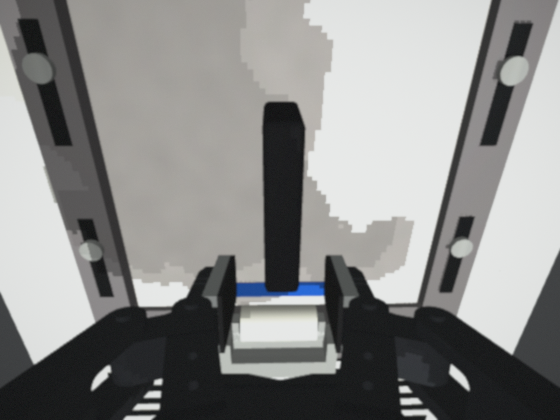

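{"fn": "play_rows", "kwargs": {"slide": [[0,0,-3],[-1,0,-8],[-2,0,-14],[-3,0,-20]], "turn": [0,0,0,0], "fingers": [0.45,0.45,0.45,0.45]}}

```text
clock: 24.65
eef_pos: [644.7, -9.8, 129.4]
tool_rot: [3.114, 0.203, -3.132]
force: [-0.6, -0.7, 0.3]
width: 38.7
```

```bash
cat > cov2.py <<'E'
from h import *
from cell import vision,ctrl
import sys
np.set_printoptions(precision=2,suppress=True)
p=vision.camera_params("wrist"); im,d=vision.get_image("wrist"); cv2.imwrite(f"pics/{sys.argv[1]}wrist.png",im); np.save(f"pics/{sys.argv[1]}wrist.npy",d); np.save(f"pics/{sys.argv[1]}wristp.npy",p,allow_pickle=True)
P=cloud(p,d); print(ctrl.read_state()['eef_pos'])
def plane(m,nm):
    q=P[m]
    for _ in range(5):
        A=np.c_[q[:,0]-580,q[:,1]+11,np.ones(len(q))]; k=np.linalg.lstsq(A,q[:,2],rcond=None)[0]; r=q[:,2]-A@k; q=q[abs(r)<max(2.5*np.median(abs(r))*1.48,.5)]
    print(nm,"slope x %.4f y %.4f z(580,-11) %.2f n%d x %.0f..%.0f"%(*k,len(q),*np.percentile(q[:,0],[1,99])), "z500 %.1f z657 %.1f"%(k[2]-80*k[0],k[2]+77*k[0]))
x,y,z=P[...,0],P[...,1],P[...,2]
plane((x>520)&(x<648)&(abs(y+11)<58)&(abs(y+11)>12)&(z>126)&(z<160),"cover")
s=(x>530)&(x<650)&(abs(y+11)>72)&(abs(y+11)<82)&(z>132)&(z<144); plane(s,"surround")
E
python3 cov2.py u; python3 snap.py u side:120,120,330,330,3
```

```text
[645.32  -9.91 130.34]
cover slope x -0.0005 y 0.0014 z(580,-11) 138.73 n56948 x 534..645 z500 138.8 z657 138.7
surround slope x -0.0003 y 0.0014 z(580,-11) 138.92 n11332 x 533..648 z500 138.9 z657 138.9
{'clock': np.float64(24.7), 'qpos': array([-0.211,  0.634,  0.311,  1.834, -0.438,  0.531,  1.968]), 'eef_pos': array([645.324,  -9.908, 130.335]), 'tool_rot': array([ 3.114,  0.205, -3.132]), 'force': array([ 0.621, -0.672,  0.509]), 'torque': array([-0.009,  0.19 ,  0.002]), 'width': np.float64(38.6)}
```

View pics/uwrist.png

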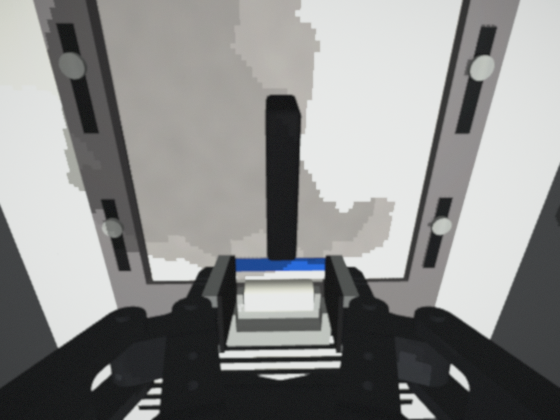

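View pics/usidec.png

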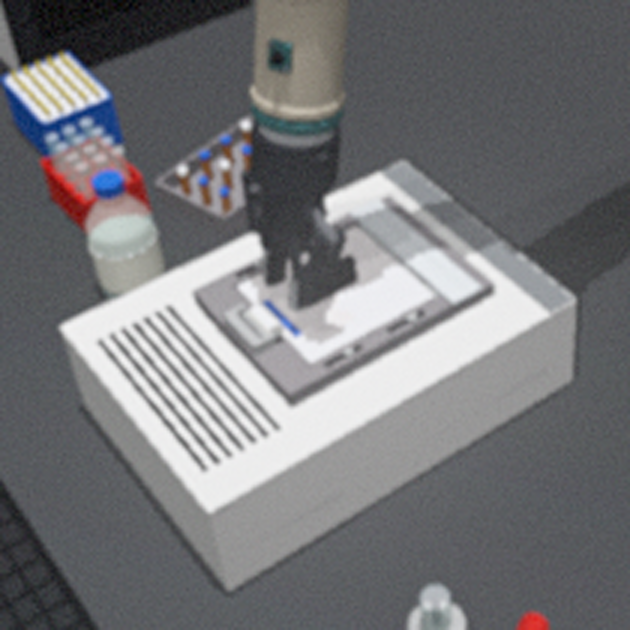

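{"fn": "play_rows", "kwargs": {"slide": [[0,0,-30],[5,0,-65],[15,0,-100],[25,0,-135],[25,0,-135]], "turn": [0,0,0,0,0], "fingers": [0.45,0.45,0.45,0.45,0.45]}}

```text
clock: 25.38
eef_pos: [594.2, -14.5, 259.7]
tool_rot: [3.113, 0.209, -3.132]
force: [1.0, -0.1, 0.6]
width: 38.4
```

```bash
python3 cov2.py v; python3 snap.py v side:120,120,330,330,3 top; python3 - <<'E'
from h import *
im=cv2.imread("pics/vwrist.png"); p=np.load("pics/vwristp.npy",allow_pickle=True).item()
E
```

```text
[593.8  -14.05 258.05]
cover slope x -0.0003 y 0.0014 z(580,-11) 138.65 n17254 x 521..646 z500 138.7 z657 138.6
surround slope x -0.0004 y 0.0015 z(580,-11) 138.82 n3100 x 531..648 z500 138.9 z657 138.8
{'clock': np.float64(25.425), 'qpos': array([-0.311,  0.408,  0.436,  1.832, -0.315,  0.754,  1.87 ]), 'eef_pos': array([593.804, -14.047, 258.047]), 'tool_rot': array([ 3.113,  0.207, -3.131]), 'force': array([-0.199, -0.223, -0.092]), 'torque': array([-0.045,  0.209, -0.032]), 'width': np.float64(38.711)}
```

View pics/vwrist.png

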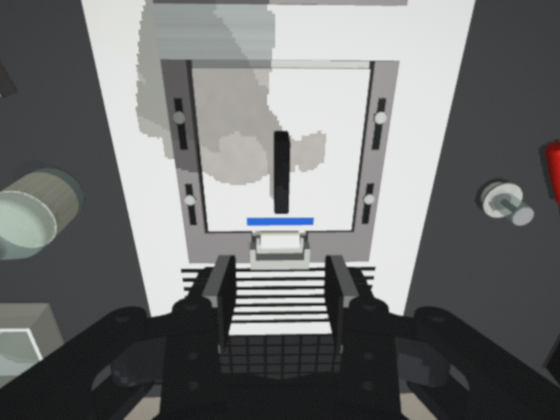

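View pics/vsidec.png

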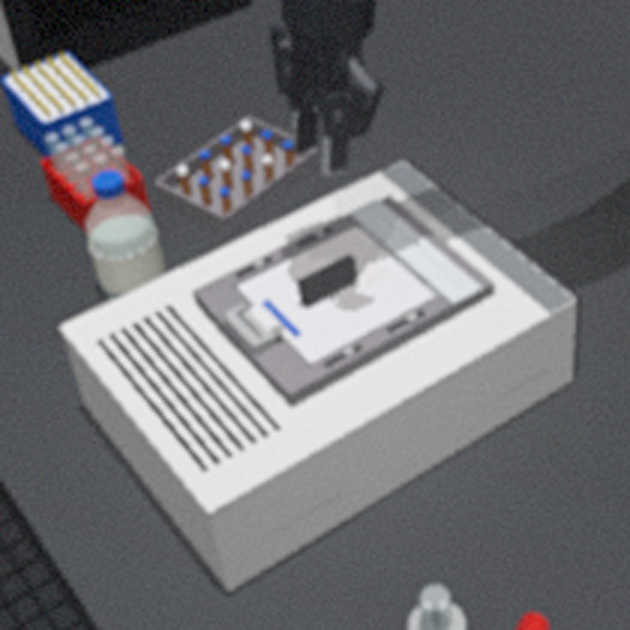

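```bash
python3 -c "
from cell import ctrl
print(ctrl.read_state()['clock']); print(ctrl.finish_job())"
```

```text
25.525
the job is handed in; nothing more can be done
None
```

The white cover is back on the detector and looks fully seated. I handed the job in at 25.5 s; it reports no verdict.

**What I did**
- I gripped the cover by its rib. The moves cannot tilt the tool, so I pushed the arm up against its wrist joint limit, which tilted the tool and the cover by about 0.19 to 0.2 rad.
- I tucked the lip under the ledge and drew it back slowly until it stopped, feeling about 5 N.
- I eased the fingers open so the cover swung down onto the roller, then pressed the free edge home with the open fingertips and withdrew.

**Last checks**
- **Level:** the cover's slope is under 0.002 rad. Its top is at 138.7 mm, against 138.8 mm for the surround walls, so the two are flush.
- **Position:** the last wrist picture shows gaps on both sides, the lip under the ledge and the roller over the free edge. I judged sideways centring from that picture only.
- **Robot:** it stands clear of everything, with no force at the wrist.

**What disagreed or fell short**
- **Fingertip height:** the real tips sit about 33 mm above the reported tool point, so my first grasp closed above the rib. I corrected this from the camera depth.
- **Camera offset:** the top and side cameras differed by up to 9 mm in y, so I aligned with the wrist camera.
- **Tilt:** it was about 11.5 degrees, below the suggested 15 to 20, with about 0.03 rad of sideways roll. It still fitted and was within the judged range.
- **Press force:** the final press peaked at about 33 N on the wrist after the cover had bottomed, more than was needed.
- **Swing-down force:** the last part of the swing was quick, and I have no force reading from the moment the cover met the roller. I cannot confirm it stayed under 12 N while still tilted.

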